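# Set out the sharpening stones

### The job

Get the sharpening stones ready: pinch the two side tabs of the stone case's clip-on cover, lift it off and set it down flat on the worktop. Tip each stone up by pressing its far end down into the case, take it out, and lay the coarse stones (both ends square) flat in the soaking pan and the fine stones (one end half-round) flat on the drying rack, side by side and the same way up as they were. Finally clip the cover back onto the empty case as it was, and leave the mug and the salt shaker alone.

Things in the scene. Friction and masses are not known exactly. Their poses are not given: they have to be found in the camera images.
- stone_case: Fixed wooden case, 124 (x) by 306 (y) by 35 mm high, on the worktop. Origin on its underside between nests 2 and 3; x runs along the nests, away from the robot (yaw under 0.25 rad). Four nests side by side, each 48 mm wide, from x = -44 to +64 mm. Their floor is level, 22 mm above the worktop, up to x = +1.5 mm; from there a 25 degree ramp falls towards +x (see nest_1 for how stones tip).
- case_top (a point): Centre of the case's top face (35 mm above the worktop), on the 75 mm wide land between nests 2 and 3; the cover's origin lies here when it is on. Axes as the case's. On the land stand two steel catches that hook over the cover's tabs: x = -29 to -41 and +29 to +41 mm, 24 mm wide in y, tops 13 mm above the top face.
- nest_1 (a point): Nest at case y = +116.5 mm; point on its level floor: a flush stone's origin. A stone's far half overhangs the ramp; its top is 1 mm below the case's. Pressed lightly (a few N) on top 30 to 38 mm beyond its origin, about 14 mm down to the ramp, it rolls over and stays tipped 25 degrees: its near (-x) end stands 15 mm proud, to be gripped by its long sides. Past the far end: open finger scoop.
- nest_2 (a point): Nest at case y = 62 mm, like nest_1; the point is where a flush stone's origin lies, 22 mm above the worktop. Nests may be empty.
- nest_3 (a point): Nest at case y = -62 mm, like nest_1; the point is where a flush stone's origin lies, 22 mm above the worktop. Nests may be empty.
- nest_4 (a point): Nest at case y = -116.5 mm, like nest_1; the point is where a flush stone's origin lies, 22 mm above the worktop. Nests may be empty.
- cover: Loose clip-on cover, 140 g: wooden strip 60 (x) by 284 (y) by 6 mm with two upright sprung tabs at its middle. Origin at the centre of its underside. It starts on the case across all nests, axes as the case's, tabs hooked under the catches. Held by its squeezed tabs it lifts straight off; lowered straight on with the tabs squeezed and let go, it hooks in; if it hangs, press down its middle (13 mm above its underside, between the tabs).
- tab_near (a joint): Tab on the cover's -x side: upright plate, 20 mm wide in y, top 34 mm above the cover's underside (lower 13 mm behind the catch), outer face 28 mm from the cover's centre, so 56 mm over both tabs. Value: its travel inwards, m; 0 sprung out (hooked), 5 mm or more frees it, stop at 0.008 (40 mm over both). Spring 1.4 N at 0, 4.2 N at the stop.
- tab_far (a joint): The same for the tab on the cover's +x side.
- coarse_1: Coarse sharpening stone, loose grey slab 86 (x) by 46 (y) by 12 mm, 120 g, both ends square. Origin at the centre of its underside, z up, x along its length (in the nest +x is the end over the ramp). May be absent.
- coarse_2: Coarse sharpening stone, loose grey slab 86 (x) by 46 (y) by 12 mm, 120 g, both ends square. Origin at the centre of its underside, z up, x along its length (in the nest +x is the end over the ramp). May be absent.
- fine_1: Fine sharpening stone, loose grey slab 86 (x) by 46 (y) by 12 mm, 120 g, with its +x end half-round (radius 23 mm) and the other square. Origin on its underside under its centre of mass: it reaches from x = -38.5 to x = +47.5 mm; z up (in the nest +x is the end over the ramp). May be absent.
- fine_2: Fine sharpening stone, loose grey slab 86 (x) by 46 (y) by 12 mm, 120 g, with its +x end half-round (radius 23 mm) and the other square. Origin on its underside under its centre of mass: it reaches from x = -38.5 to x = +47.5 mm; z up (in the nest +x is the end over the ramp). May be absent.
- soaking_pan: Loose empty steel pan for the coarse stones, 126 (x) by 196 (y) by 28 mm high, walls and floor 3 mm (inner floor 3 mm above the worktop). Origin at the centre of its underside. Two stones fit side by side, long axis along x, at y = +45 and -45 mm.
- drying_rack: Loose slatted wooden rack for the fine stones, 126 (x) by 196 (y) mm; the slats' top is 12 mm above the worktop, inside a rim 8 mm wide and 18 mm high. Origin at the centre of its underside. Two stones fit side by side, long axis along x, at y = +45 and -45 mm.
- mug: Bystander: a two-tone mug, 82 by 117 by 94 mm, to be left where it stands.
- salt: Bystander: a salt shaker, 44 mm across, 90 mm high, to be left where it stands.
Not all that is in view belongs to the job. What is shaped like the fine_1 but orange is not meant.

How it is judged:
By the outcome, as a careful person would: the job done as asked, in the order asked, and still so for the second after the job is handed in, with the robot touching nothing.
Of coarse_1, coarse_2, fine_1, fine_2 only 3 to 4 are there at a start; the rules pass over those that are not, and their reading is None.
At some moment in a run one of soaking_pan, drying_rack may be knocked a few centimetres aside while the robot is not near it.
Once in a run the grip may slacken for a moment while it holds something.
It also fails if it takes over 210 s, if anything falls off the work surface, if the arm or the gripper's body presses on something with over 40 N, if the wrist force passes 120 N, or if a joint passes its speed limit or range.

### The arm

A 7-joint arm with a two-finger parallel gripper is mounted at the origin on a cart in front of the work surface, level with it; the furniture and walls round the work are solid. World frame = base frame: x ahead of the robot, y to its left, z up, the work surface at z = 0. Lengths are in m, angles in rad, forces in N, time in s.
With the tool pointing down it reaches from about 0.425 to 0.8 m from the base axis. Payload 8.3 kg.
Tool frame: the origin (TCP) lies between the finger pads; the fingertips stand 22 mm ahead of it and the grasp point (between the pads) lies 3 mm ahead of it; z points along the fingers, y is the direction in which the jaws open and shut (so a half turn about z gives the same grasp; the last joint's range is limited). The gripper opens to 85 mm and grips with 20 to 120 N. Pads are 22 mm wide; open, the fingers measure 114 mm over their backs; the gripper's body (76 mm by 85 mm) begins 54 mm behind the grasp point. The pads swing forward as they close: fully open they stand 13 mm farther back than shut.
Start: joints at [-0.063, 0.383, 0.016, 1.37, -0.006, 1.388, -0.046], TCP at [0.625, 0, 0.253] pointing down, gripper open.
Joint ranges: [-2.95, 2.95], [-0.25, 2.06], [-1.52, 1.56], [0.18, 2.33], [-1.44, 4.58], [0.02, 2.06], [-3.01, 3.01]. Speed limits (rad/s): [2.39, 2.39, 3.01, 3.01, 3.14, 3.14, 3.14].

### API

Orientations are given as a 3x3 rotation matrix whose columns are the frame's x, y, z axes.
In Python, from station import robot gives the robot as it stands.
- The arm moves only by the tool drive_tool, never from a script. Its argument "series" is a list of rows, each a list of 7 numbers: the shift along the tool's x, y, z in cm, then the turn, a rotation vector about the tool's x, y, z in degrees, then the opening, from 0 (shut) to 1 (fully open). In form: [[tx, ty, tz, wx, wy, wz, fingers], ...]. A call has exactly 8 rows; each row shifts and turns the commanded pose from where the row before left it, along the tool's axes as they then stand; what a row does not reach is not made up. A row lasts 1/12 s, in which the tool goes at most 41.7 mm and 7.16 degrees, less where a joint would pass 70% of its speed; a pose out of reach is approached as far as the arm can. A call is refused whole if a number of a shift passes 4.17 or a number of a turn 7.16, either way. A call with a gripper value outside its range is refused whole. The fingers move at their own pace and stop on an object; the grip force is fixed at half the most. Time passes only in rows, so rows that do not move let the fingers close, or fill a call up. It gives the time, the measured TCP pose, the force and the opening at its end, in the units of the state.
- robot.state(): the state, without advancing time (a new reading comes with each control period).
- robot.snapshot(name): name is "scene" or "side" or "wrist"; returns (picture, depth): 480x640x3 uint8, blue, green, red; 480x640 float32, m along the optical axis (not along the pixel's ray), 0 where there is no reading.
- robot.camera_model(name): a dict with "K" (3x3 intrinsics, pixels), "rvec" (rotation vector, rad) and "tvec" (3), from world to camera coordinates, as OpenCV has them. Camera axes: x right, y down, z forward; pixel columns grow to the right and rows downward; lengths in m; the calibration is good to about 2 mm. A picture is of the moment at which its call begins: read the wrist's pose just before it. camera_model takes no time and is no camera call; for the wrist camera it gives the pose at the moment of the call.
- robot.finish_job(): hands the job in, once; it reports no verdict.
Trained networks look in the newest picture that a camera, given by its name, has taken for a name from the list of things; names that differ only in an ending like _2 or _b are one class to them, and where a whole thing is asked for, a point or a joint stands for the part that bears it (a point fixed in the world has none). Each returns a list of dicts, best first, with "confidence" (0 to 1); they miss things now and then, are a little off and sometimes report something else, mostly with a low value. They report only what shows in the picture. A call takes as long as a camera call. They do not tell look-alikes from the thing itself.
- robot.regions_of(camera, thing): "mask" (480x640 bool, what is visible of it) and "uv" ([column, row] in pixels, amid what is visible of it).
- robot.place_of(camera, thing): "uv" ([column, row] in pixels: a listed point, or the origin of a listed thing).
The state is a dict: "time": time; "joints": joint angles; "qvel": joint speeds; "joint_torque": joint torques, N m; "tool_pos": TCP position; "ee_rot": TCP orientation; "contact_force": force on the tool from outside, world axes, zero at the start; "moment": the same for the moment, N m; "finger_gap": finger opening in m.
Only numpy, scipy, OpenCV 4.12 (cv2) and the standard library are available. Lean on these libraries where they do the work, as an engineer would, in place of code of your own. Each camera call takes 0.05 s, during which the arm holds its last target. There are 200 camera calls.

## Working session

There is one attempt and no reset: what is moved stays moved. The work goes in short steps, Python scripts to look and compute and a tool call to move; the robot and the scene stay as the last step left them, time stands still between calls to the robot, and variables do not carry over. Pictures are saved under pics/ and viewed, about 12 in all and at most 16, crops included, and the job is handed in when it is done.

Besides the shell and the picture viewer there is one more tool, called after "Call:" in YAML: its name, and indented under it one key for each argument. drive_tool: Moves the arm, as the interface text tells. Its arguments: {"type":"object","properties":{"series":{"type":"array","items":{"type":"array","items":{"type":"number"}}}},"required":["series"]}

```bash
mkdir -p pics; ls
cat > h.py <<'E'
from station import robot
import numpy as np, cv2
def cam(n):
    c=robot.camera_model(n); R=cv2.Rodrigues(np.array(c["rvec"],float))[0]; return np.array(c["K"]),R,np.array(c["tvec"],float).ravel()
def ray(n,uv,z,c=None):
    K,R,t=c or cam(n); d=R.T@np.linalg.inv(K)@np.array([uv[0],uv[1],1.]); o=-R.T@t
    return o+d*(z-o[2])/d[2]
def cloud(n,D,c=None):
    K,R,t=c or cam(n); v,u=np.mgrid[:480,:640]
    P=np.stack([(u-K[0,2])/K[0,0]*D,(v-K[1,2])/K[1,1]*D,D],-1)
    return (P-t)@R
def proj(n,X,c=None):
    K,R,t=c or cam(n); p=(np.atleast_2d(X)@R.T+t)@K.T; return p[:,:2]/p[:,2:]
E
python3 - <<'E'
from h import *
np.set_printoptions(precision=4,suppress=True)
for n in ["scene","side","wrist"]:
    p,d=robot.snapshot(n); cv2.imwrite(f"pics/{n}0.png",p); np.save(f"pics/{n}0.npy",d)
    K,R,t=cam(n); print(n,-R.T@t,R[2])
for th in ["stone_case","case_top","cover","tab_near","tab_far","nest_1","nest_2","nest_3","nest_4","coarse_1","fine_1","soaking_pan","drying_rack","mug","salt"]:
    z={"case_top":.035,"cover":.035}.get(th,.022 if "nest" in th or "_1" in th else 0.)
    robot
    for n in ["scene"]:
        for r in robot.place_of(n,th): print(th,n,np.round(r["uv"],1),round(r["confidence"],2),ray(n,r["uv"],z)[:2])
print(robot.state())
E
```

```text
pics
scene [-0.1389  0.3311  0.9993] [ 0.5435 -0.2731 -0.7937]
side [ 0.4316 -0.7169  0.7168] [ 0.0759  0.7268 -0.6826]
wrist [0.6258 0.0774 0.3729] [-0.0017 -0.3001 -0.9539]
stone_case scene [345.6 252.5] 0.72 [ 0.5033 -0.0308]
case_top scene [341.8 238.7] 0.93 [ 0.5166 -0.0275]
cover scene [344.9 241.6] 0.7 [ 0.5068 -0.0299]
cover scene [367.8 233.4] 0.16 [ 0.505  -0.0838]Traceback (most recent call last):
  File "<stdin>", line 10, in <module>
ValueError: it knows: case_top, coarse, cover, drying_rack, fine, mug, nest, salt, soaking_pan, stone_case
```

Run:
```python
from h import *
np.set_printoptions(precision=4,suppress=True)
for n in ["scene","wrist"]:
  for th in ["nest","coarse","fine","soaking_pan","drying_rack","mug","salt","case_top"]:
    z={"case_top":.035,"cover":.035}.get(th,.022 if th in("nest","coarse","fine") else 0.)
    for r in robot.place_of(n,th):
        if r["confidence"]>.25: print(n,th,np.round(r["uv"],1),round(r["confidence"],2),ray(n,r["uv"],z)[:2])
a=[cv2.imread(f"pics/{n}0.png") for n in("scene","side")]
cv2.imwrite("pics/a.png",a[0]);
s=robot.state(); print(s["time"],s["tool_pos"],s["ee_rot"],s["finger_gap"])
```

```text
scene nest [292.9 265.8] 0.91 [0.5066 0.0908]
scene nest [392.2 225.8] 0.62 [ 0.5088 -0.1474]
scene coarse [316.3 254.6] 0.72 [0.5113 0.035 ]
scene coarse [370.8 231.3] 0.49 [ 0.5159 -0.098 ]
scene fine [292.3 266.9] 0.73 [0.5046 0.093 ]
scene fine [237.1 388.1] 0.62 [0.3068 0.289 ]
scene fine [387.7 226.6] 0.57 [ 0.5112 -0.1375]
scene soaking_pan [469.4 223.6] 0.84 [ 0.453 -0.317]
scene soaking_pan [371.2 237.9] 0.71 [ 0.514  -0.0995]
scene drying_rack [186.4 326. ] 0.62 [0.4812 0.3317]
scene mug [432. 154.] 0.67 [ 0.6786 -0.3616]
scene salt [187.5 235.7] 0.73 [0.6966 0.2604]
scene case_top [341.8 238.7] 0.93 [ 0.5166 -0.0275]
1.1 [0.625  0.     0.2533] [[-0.      1.     -0.0001]
 [ 1.      0.      0.    ]
 [ 0.     -0.0001 -1.    ]] 0.08549436680250634
```

View pics/scene0.png

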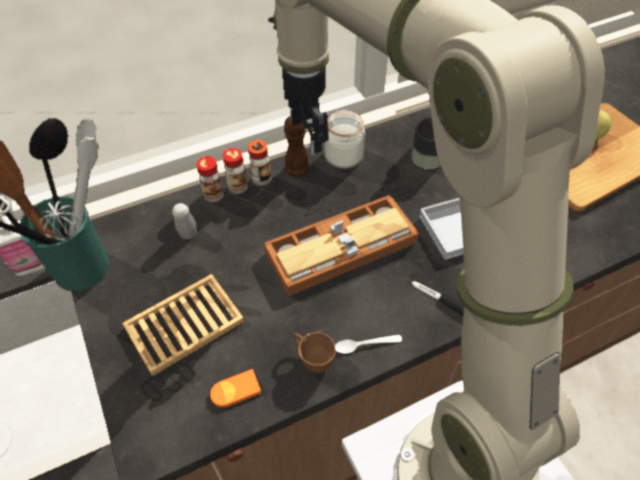

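View pics/side0.png

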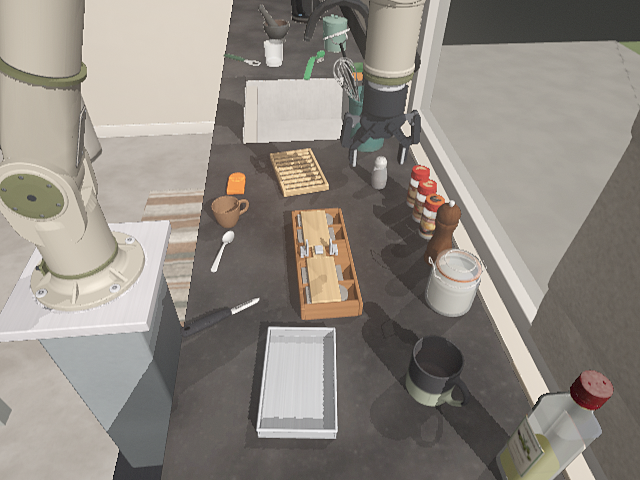

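The pictures show the case with the cover on in mid-scene (scene 345,240), the rack on the left (185,325), the pan on the right (470,225; side 300,380), and the orange decoy at (235,388). All four nests seem to hold grey stones. Next I'll fit poses from depth.

```bash
cat > fit.py <<'E'
from h import *
np.set_printoptions(precision=4,suppress=True)
def fit(P,x0,x1,y0,y1,z0,z1,name):
    m=(P[...,0]>x0)&(P[...,0]<x1)&(P[...,1]>y0)&(P[...,1]<y1)&(P[...,2]>z0)&(P[...,2]<z1)
    q=P[m][:,:2]; r=cv2.minAreaRect((q*1000).astype(np.float32)); (cx,cy),(w,h),a=r
    if w>h: w,h=h,w; a-=90
    a=(a+90)%180-90
    print(name,len(q),"c",round(cx,1),round(cy,1),"size",round(w,1),round(h,1),"yaw deg",round(a,2),"zmed",np.median(P[m][:,2]).round(4))
E
python3 - <<'E'
from fit import *
for n in("scene","side"):
    P=cloud(n,np.load(f"pics/{n}0.npy"))
    fit(P,.42,.62,-.22,.16,.028,.038,n+" case")
    fit(P,.42,.62,-.22,.16,.0385,.045,n+" cover")
    fit(P,.42,.62,-.22,.16,.06,.08,n+" tabs")
    fit(P,.36,.58,-.45,-.2,.02,.035,n+" pan")
    fit(P,.36,.58,.2,.46,.012,.025,n+" rack")
    # height map of obstacles
    H=np.zeros((30,50))
    m=(P[...,0]>.25)&(P[...,0]<.85)&(abs(P[...,1])<.5)&(P[...,2]<.3)
    q=P[m]; i=((q[:,0]-.25)/.02).astype(int); j=((.5-q[:,1])/.02).astype(int); np.maximum.at(H,(i,j),q[:,2])
    if n=="side":
        for k in range(29,-1,-1): print(f"{.25+.02*k:.2f}","".join(" " if v<=0 else "." if v<.008 else chr(97+min(25,int(v*100))) for v in H[k]))
E
```

```text
scene case 3559 c 507.4 -47.5 size 153.8 346.4 yaw deg -0.75 zmed 0.0337
scene cover 2161 c 517.1 -27.2 size 113.9 303.4 yaw deg 0.81 zmed 0.0404
scene tabs 76 c 508.3 -28.4 size 19.7 58.5 yaw deg -88.96 zmed 0.0656
scene pan 290 c 451.3 -266.1 size 101.3 131.8 yaw deg 83.95 zmed 0.0264
scene rack 1957 c 486.7 334.1 size 130.8 196.3 yaw deg 9.74 zmed 0.0152
side case 2748 c 518.2 -31.6 size 124.4 309.8 yaw deg 0.3 zmed 0.0334
side cover 1891 c 507.5 -32.7 size 80.6 285.8 yaw deg -0.11 zmed 0.04
side tabs 46 c 508.2 -33.2 size 19.9 56.5 yaw deg 89.3 zmed 0.0667
side pan 1151 c 444.8 -320.2 size 129.1 199.9 yaw deg -6.38 zmed 0.0269
side rack 465 c 484.7 330.5 size 125.7 205.0 yaw deg 9.51 zmed 0.0152
0.83 a aababbb              bbbb    bbbbbbbbbbbbbbb    
0.81  .  z....                       kk.......zzzzzzzzz
0.79   . zz ..  .   kkkkkkkkk   po  lmmli.....zzzzzzzzz
0.77 ... ..... . ...kkkkkkkkk. prp  mmmml............uz
0.75  ac...  .. ....kkkkkkkkk..ppo  mmmml............uz
0.73   dd..  ...................b...lmmml...  .......uv
0.71    e..      ig.................jmml...   jj.......
[... 587 characters left out ...]
eeeeeeeeeeeeed.c.ccccccccd...
0.47  ..bbbbbbbbbbb... deeeeeeeggeeeeeed.d........cc...
0.45 ...bbbbbbbbbbb....ddddddddeeddddddd.c........cc...
0.43  ..bbbbbbbbbbb......................c........dc...
0.41 ... bbbbbbb........................cd........d... 
0.39 .. .b ... .........................cccc......c... 
0.37 .. .............. ...................cccdcdccd... 
0.35 . ...............e............................... 
0.33 . ......abbbb....ff.............................. 
0.31 ......  bbbbb. .ffff............bb............... 
0.29 ........bbbbb.  ff ff.bb........bb............... 
0.27 ..  .. ....bb   ff.ff..baa.......bb.............. 
0.25 ..............  .fff.............bbb.............
```

Run:
```python
import cv2
a=cv2.imread("pics/side0.png")[195:330,270:380]; cv2.imwrite("pics/c1.png",cv2.resize(a,None,fx=4.4,fy=4.4,interpolation=3))
```

```text
(no output)
```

View pics/c1.png

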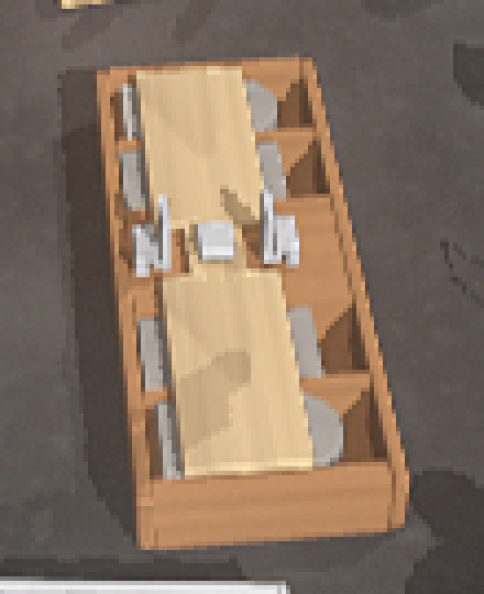

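All four stones are there: nest 1 fine, nest 2 coarse, nest 3 coarse, nest 4 fine. The case origin is about (0.508, -0.030), with yaw near 0. I'm moving above the cover.

Call:
drive_tool:
  series:
    - [-0.75,-2.9,1.5,0,0,0,1]
    - [-0.75,-2.9,1.5,0,0,0,1]
    - [-0.75,-2.9,1.5,0,0,0,1]
    - [-0.75,-3.0,1.5,0,0,0,1]
    - [0,0,0,0,0,0,1]
    - [0,0,0,0,0,0,1]
    - [0,0,0,0,0,0,1]
    - [0,0,0,0,0,0,1]

```text
time: 1.77
tool_pos: [0.5096, -0.0296, 0.1945]
ee_rot: [[-0.001, 1.0, 0.003], [1.0, 0.001, 0.0], [0.0, 0.003, -1.0]]
contact_force: [0.4, -0.3, 0.5]
finger_gap: 0.0854
```

Run:
```python
from fit import *
s=robot.state(); print(s["tool_pos"],s["time"],s["finger_gap"])
c=cam("wrist"); p,d=robot.snapshot("wrist"); cv2.imwrite("pics/w1.png",p)
P=cloud("wrist",d,c)
fit(P,.42,.62,-.22,.16,.028,.0375,"case")
fit(P,.42,.62,-.22,.16,.0385,.0425,"cover")
fit(P,.42,.62,-.06,.0,.062,.075,"tabs")
```

```text
[ 0.5096 -0.0296  0.1945] 1.7667 0.08540559845530867
case 27319 c 501.6 -51.5 size 162.8 336.9 yaw deg -0.06 zmed 0.0344
cover 29468 c 510.4 -27.6 size 80.4 283.6 yaw deg 0.87 zmed 0.0408
tabs 491 c 510.2 -27.9 size 20.4 57.4 yaw deg -89.67 zmed 0.0685
```

View pics/w1.png

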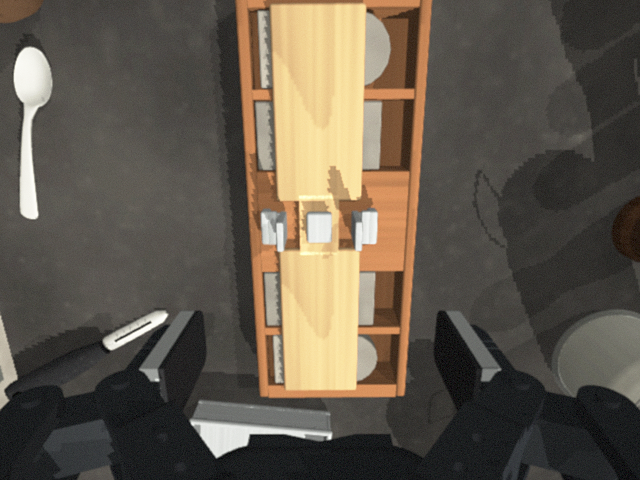

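The wrist view shows the tabs at (275,232) and (365,232), midway between the jaws. I'll descend and close.

Call:
drive_tool:
  series:
    - [0.1,0,2.5,0,0,0,1]
    - [0,0,2.5,0,0,0,1]
    - [0,0,2.5,0,0,0,1]
    - [0,0,2,0,0,0,1]
    - [0,0,1.5,0,0,0,1]
    - [0,0,1.2,0,0,0,1]
    - [0,0,0,0,0,0,1]
    - [0,0,0,0,0,0,1]

```text
time: 2.48
tool_pos: [0.5086, -0.0287, 0.0713]
ee_rot: [[-0.001, 1.0, -0.001], [1.0, 0.001, 0.0], [0.0, -0.001, -1.0]]
contact_force: [-0.2, 0.9, -0.3]
finger_gap: 0.0853
```

Call:
drive_tool:
  series:
    - [0,0,0,0,0,0,0.65]
    - [0,0,0,0,0,0,0.5]
    - [0,0,0,0,0,0,0.4]
    - [0,0,0,0,0,0,0.3]
    - [0,0,0,0,0,0,0.3]
    - [0,0,0,0,0,0,0.3]
    - [0,0,0,0,0,0,0.3]
    - [0,0,0,0,0,0,0.3]

```text
time: 3.15
tool_pos: [0.5093, -0.0289, 0.0737]
ee_rot: [[-0.0, 1.0, 0.003], [1.0, 0.0, 0.0], [0.0, 0.003, -1.0]]
contact_force: [-4.8, -0.1, 16.3]
finger_gap: 0.0356
```

Run:
```python
from h import *
p,d=robot.snapshot("side"); a=p[170:330,250:420]; cv2.imwrite("pics/c2.png",cv2.resize(a,None,fx=3.5,fy=3.5,interpolation=3))
```

```text
(no output)
```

View pics/c2.png

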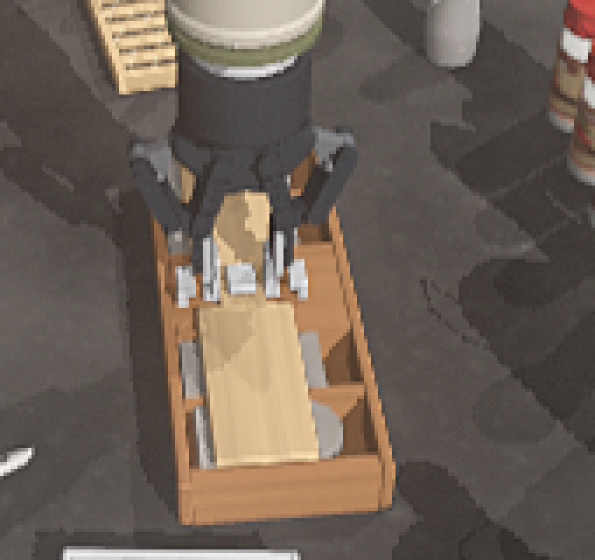

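The tabs are pinched inward, clear of the catches at (185,283) and (298,280). I'm lifting gently.

Call:
drive_tool:
  series:
    - [0,0,-0.3,0,0,0,0.3]
    - [0,0,-0.3,0,0,0,0.3]
    - [0,0,-0.5,0,0,0,0.3]
    - [0,0,-0.8,0,0,0,0.3]
    - [0,0,-1,0,0,0,0.3]
    - [0,0,-1,0,0,0,0.3]
    - [0,0,-1,0,0,0,0.3]
    - [0,0,-1,0,0,0,0.3]

```text
time: 3.87
tool_pos: [0.5082, -0.029, 0.1317]
ee_rot: [[-0.0, 1.0, 0.001], [1.0, 0.0, 0.0], [0.0, 0.001, -1.0]]
contact_force: [0.1, 0.7, -1.3]
finger_gap: 0.0353
```

Run:
```python
from fit import *
c=cam("wrist"); p,d=robot.snapshot("wrist"); cv2.imwrite("pics/w2.png",p)
P=cloud("wrist",d,c)
q=P[100:220,260:380]; print(np.median(q[...,2]), robot.state()["tool_pos"])
fit(P,.42,.62,-.22,.16,.065,.1,"cover")
p,d=robot.snapshot("side"); P=cloud("side",d); fit(P,.42,.62,-.22,.16,.065,.1,"cover")
```

```text
0.09849176820850851 [ 0.5093 -0.029   0.1337]
cover 54044 c 508.8 -8.2 size 60.5 189.3 yaw deg 0.15 zmed 0.0985
cover 1316 c 508.1 -32.3 size 60.1 285.0 yaw deg 0.15 zmed 0.099
```

Call:
drive_tool:
  series:
    - [0.4,2.1,0,0,0,0,0.3]
    - [0.4,2.1,0,0,0,0,0.3]
    - [0.4,2.1,0,0,0,0,0.3]
    - [0.4,2.1,0,0,0,0,0.3]
    - [0.3,2.1,0,0,0,0,0.3]
    - [0,2.1,0,0,0,0,0.3]
    - [0,0,1.5,0,0,0,0.3]
    - [0,0,1.5,0,0,0,0.3]

```text
time: 4.63
tool_pos: [0.6355, -0.0098, 0.1]
ee_rot: [[-0.0, 1.0, 0.002], [1.0, 0.0, 0.0], [0.0, 0.002, -1.0]]
contact_force: [-0.1, -1.2, -1.3]
finger_gap: 0.0354
```

Call:
drive_tool:
  series:
    - [0,0,1.5,0,0,0,0.3]
    - [0,0,1.5,0,0,0,0.3]
    - [0,0,1.2,0,0,0,0.3]
    - [0,0,0.8,0,0,0,0.3]
    - [0,0,0.6,0,0,0,0.3]
    - [0,0,0.3,0,0,0,0.3]
    - [0,0,0.2,0,0,0,0.3]
    - [0,0,0,0,0,0,0.3]

```text
time: 5.3
tool_pos: [0.6342, -0.01, 0.0395]
ee_rot: [[0.0, 1.0, 0.001], [1.0, -0.0, 0.0], [0.0, 0.001, -1.0]]
contact_force: [1.1, 0.2, -1.0]
finger_gap: 0.0354
```

Call:
drive_tool:
  series:
    - [0,0,0.2,0,0,0,0.3]
    - [0,0,0,0,0,0,0.5]
    - [0,0,0,0,0,0,0.7]
    - [0,0,0,0,0,0,0.9]
    - [0,0,0,0,0,0,1]
    - [0,0,-2,0,0,0,1]
    - [0,0,-3,0,0,0,1]
    - [0,0,-3,0,0,0,1]

```text
time: 5.97
tool_pos: [0.6332, -0.01, 0.1174]
ee_rot: [[-0.0, 1.0, -0.002], [1.0, 0.0, -0.0], [-0.0, -0.002, -1.0]]
contact_force: [1.2, 0.2, 0.4]
finger_gap: 0.0854
```

Run:
```python
from fit import *
s=robot.state(); print(s["tool_pos"],s["finger_gap"])
p,d=robot.snapshot("side"); P=cloud("side",d); fit(P,.59,.7,-.2,.2,.004,.012,"cover side")
fit(P,.42,.6,-.22,.16,.031,.038,"case")
p,d=robot.snapshot("scene"); P=cloud("scene",d); fit(P,.59,.7,-.2,.2,.004,.012,"cover scene");fit(P,.42,.6,-.22,.16,.031,.038,"case")
c=cam("wrist"); p,d=robot.snapshot("wrist"); P=cloud("wrist",d,c); fit(P,.59,.7,-.2,.2,.004,.012,"cover w")
```

```text
[ 0.6332 -0.01    0.1174] 0.08537902124003785
cover side 1387 c 632.6 -15.0 size 64.6 283.2 yaw deg 0.94 zmed 0.0051
case 4533 c 518.0 -31.9 size 124.1 309.0 yaw deg 0.41 zmed 0.0332
cover scene 1588 c 642.8 -3.1 size 87.2 378.5 yaw deg 1.46 zmed 0.0058
case 5110 c 519.0 -28.8 size 127.9 307.8 yaw deg 0.26 zmed 0.0336
cover w 36995 c 635.0 -12.2 size 65.7 277.5 yaw deg -0.51 zmed 0.0058
```

The cover lies flat. Now I'm turning the jaws to case y and closing the fingers, to press the stone in nest 1.

Call:
drive_tool:
  series:
    - [2.45,-2.25,0,0,0,0,0]
    - [2.45,-2.25,0,0,0,0,0]
    - [2.4,-2.25,0,0,0,0,0]
    - [2.4,-2.25,0,0,0,0,0]
    - [0,0,0,0,0,7,0]
    - [0,0,0,0,0,7,0]
    - [0,0,0,0,0,7,0]
    - [0,0,0,0,0,7,0]

```text
time: 6.78
tool_pos: [0.5434, 0.0872, 0.1165]
ee_rot: [[0.474, 0.88, -0.001], [0.88, -0.474, -0.0], [-0.001, -0.001, -1.0]]
contact_force: [-0.4, -0.7, 0.3]
finger_gap: 0.0002
```

Call:
drive_tool:
  series:
    - [0,0,0,0,0,7,0]
    - [0,0,0,0,0,7,0]
    - [0,0,0,0,0,7,0]
    - [0,0,0,0,0,7,0]
    - [0,0,0,0,0,7,0]
    - [0,0,0,0,0,7,0]
    - [0,0,0,0,0,7,0]
    - [0,0,0,0,0,6,0]

```text
time: 7.45
tool_pos: [0.5434, 0.087, 0.1164]
ee_rot: [[0.993, 0.116, -0.001], [0.116, -0.993, -0.0], [-0.001, 0.0, -1.0]]
contact_force: [-0.9, 1.8, -0.2]
finger_gap: 0.0001
```

Run:
```python
from fit import *
s=robot.state(); print(s["tool_pos"],s["ee_rot"],s["joints"])
c=cam("wrist"); p,d=robot.snapshot("wrist"); cv2.imwrite("pics/w3.png",p); P=cloud("wrist",d,c); np.save("pics/w3P.npy",P)
print(proj("wrist",[[.508,.0875,.034],[.543,.0875,.034],[.465,.1115,.035],[.465,.0635,.035],[.573,.1115,.035]],c))
```

```text
[0.5434 0.087  0.1164] [[ 0.9933  0.1157 -0.0013]
 [ 0.1157 -0.9933 -0.0004]
 [-0.0014  0.0002 -1.    ]] [-0.3851  0.3352  0.2048  1.7634 -0.077   1.0521 -1.6079]
[[312.5633 320.3095]
 [319.536  263.9313]
 [265.2788 380.0553]
 [343.9907 387.7272]
 [280.494  206.3782]]
```

View pics/w3.png

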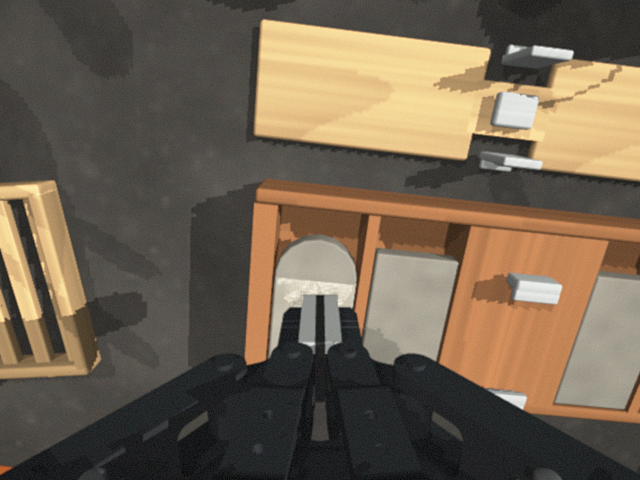

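Run:
```python
from fit import *
for uv in [(317,236),(276,285),(357,285),(373,249),(458,258),(259,183),(610,273)]: print(uv,ray("wrist",uv,.035 if uv[1]==183 else .034))
```

```text
(317, 236) [0.5588 0.0907 0.034 ]
(276, 285) [0.5278 0.1104 0.034 ]
(357, 285) [0.5327 0.0654 0.034 ]
(373, 249) [0.5548 0.0596 0.034 ]
(458, 258) [0.5547 0.0126 0.034 ]
(259, 183) [0.5842 0.1233 0.035 ]
(610, 273) [ 0.5551 -0.0729  0.034 ]
```

Call:
drive_tool:
  series:
    - [0,0,2,0,0,6.6,0]
    - [0,0,1.5,0,0,0,0]
    - [0,0,1.5,0,0,0,0]
    - [0,0,0.7,0,0,0,0]
    - [0,0,0.4,0,0,0,0]
    - [0,0,0.4,0,0,0,0]
    - [0,0,0.4,0,0,0,0]
    - [0,0,0,0,0,0,0]

```text
time: 8.17
tool_pos: [0.5439, 0.087, 0.048]
ee_rot: [[1.0, 0.007, -0.0], [0.007, -1.0, 0.0], [-0.0, -0.0, -1.0]]
contact_force: [-0.5, 0.7, 0.3]
finger_gap: -0.0
```

Call:
drive_tool:
  series:
    - [0,0,0.3,0,0,0,0]
    - [0,0,0.2,0,0,0,0]
    - [0,0,0.2,0,0,0,0]
    - [0,0,0,0,0,0,0]
    - [0,0,0,0,0,0,0]
    - [0,0,0,0,0,0,0]
    - [0,0,0,0,0,0,0]
    - [0,0,0,0,0,0,0]

```text
time: 8.83
tool_pos: [0.5462, 0.0874, 0.0438]
ee_rot: [[1.0, 0.007, 0.005], [0.007, -1.0, 0.001], [0.005, -0.001, -1.0]]
contact_force: [-0.9, -0.4, 14.2]
finger_gap: -0.0001
```

Run:
```python
from fit import *
p,d=robot.snapshot("side"); P=cloud("side",d); 
for yc in (.0875,.033,-.091,-.1455):
  m=(abs(P[...,1]-yc)<.018)&(P[...,0]>.46)&(P[...,0]<.575)&(P[...,2]<.06)
  q=P[m]; print(yc,len(q),[ (round(x,3),np.round(np.median(q[abs(q[:,0]-x)<.004][:,2]),4)) for x in np.arange(.465,.575,.012)])
a=p[170:330,250:420]; cv2.imwrite("pics/c3.png",cv2.resize(a,None,fx=3.5,fy=3.5,interpolation=3))
```

```text
0.0875 402 [(np.float64(0.465), np.float64(0.0221)), (np.float64(0.477), np.float64(0.0402)), (np.float64(0.489), np.float64(0.0427)), (np.float64(0.501), np.float64(0.0377)), (np.float64(0.513), np.float64(0.0317)), (np.float64(0.525), np.float64(0.0259)), (np.float64(0.537), np.float64(0.0306)), (np.float64(0.549), np.float64(0.0395)), (np.float64(0.561), np.float64(0.0006)), (np.float64(0.573), np.float64(0.0309))]
0.033 458 [(np.float64(0.465), np.float64(0.0327)), (np.float64(0.477), np.float64(0.0328)), (np.float64(0.489), np.float64(0.0327)), (np.float64(0.501), np.float64(0.0325)), (np.float64(0.513), np.float64(0.0322)), (np.float64(0.525), np.float64(0.0326)), (np.float64(0.537), np.float64(0.0321)), (np.float64(0.549), np.float64(0.032)), (np.float64(0.561), np.float64(0.001)), (np.float64(0.573), np.float64(0.0301))]
-0.091 614 [(np.float64(0.465), np.float64(0.0329)), (np.float64(0.477), np.float64(0.0326)), (np.float64(0.489), np.float64(0.0328)), (np.float64(0.501), np.float64(0.0328)), (np.float64(0.513), np.float64(0.0327)), (np.float64(0.525), np.float64(0.0328)), (np.float64(0.537), np.float64(0.0327)), (np.float64(0.549), np.float64(0.0326)), (np.float64(0.561), np.float64(0.0004)), (np.float64(0.573), np.float64(0.024))]
-0.1455 719 [(np.float64(0.465), np.float64(0.0316)), (np.float64(0.477), np.float64(0.0329)), (np.float64(0.489), np.float64(0.0328)), (np.float64(0.501), np.float64(0.0329)), (np.float64(0.513), np.float64(0.0331)), (np.float64(0.525), np.float64(0.0328)), (np.float64(0.537), np.float64(0.0328)), (np.float64(0.549), np.float64(0.0323)), (np.float64(0.561), np.float64(0.001)), (np.float64(0.573), np.float64(0.0219))]
```

The stone in nest 1 tipped: its profile slopes 25° and the near end is high. I'm pressing nests 2, 3 and 4 the same way.

Call:
drive_tool:
  series:
    - [0,0,-1.0,0,0,0,0]
    - [0,0,-1.2,0,0,0,0]
    - [-0.2,2.7,0,0,0,0,0]
    - [0,2.75,0,0,0,0,0]
    - [0,0,0.8,0,0,0,0]
    - [0,0,0.5,0,0,0,0]
    - [0,0,0.5,0,0,0,0]
    - [0,0,0.3,0,0,0,0]

```text
time: 9.55
tool_pos: [0.5446, 0.0333, 0.0444]
ee_rot: [[1.0, 0.008, 0.005], [0.008, -1.0, 0.001], [0.005, -0.001, -1.0]]
contact_force: [-2.2, -2.8, 28.0]
finger_gap: -0.0001
```

Call:
drive_tool:
  series:
    - [0,0,0,0,0,0,0]
    - [0,0,0,0,0,0,0]
    - [0,0,0,0,0,0,0]
    - [0,0,-2,0,0,0,0]
    - [0,0,-2.6,0,0,0,0]
    - [0,4.1,0,0,0,0,0]
    - [0,4.1,0,0,0,0,0]
    - [0,4.1,0,0,0,0,0]

```text
time: 10.22
tool_pos: [0.5439, -0.0894, 0.0889]
ee_rot: [[1.0, 0.012, 0.001], [0.012, -1.0, 0.001], [0.001, -0.001, -1.0]]
contact_force: [1.5, -0.0, -1.1]
finger_gap: 0.0002
```

```bash
cat > prof.py <<'E'
from fit import *
p,d=robot.snapshot("side"); P=cloud("side",d); print(robot.state()["tool_pos"])
for yc in (.0875,.033,-.091,-.1455):
  m=(abs(P[...,1]-yc)<.015)&(P[...,0]>.46)&(P[...,0]<.54)&(P[...,2]<.06)
  q=P[m]; print(yc,[ (round(float(x),3),float(np.round(np.median(q[abs(q[:,0]-x)<.004][:,2]),4))) for x in np.arange(.465,.54,.012)])
E
python3 prof.py
```

```text
[ 0.5425 -0.1013  0.0891]
0.0875 [(0.465, 0.0217), (0.477, 0.0407), (0.489, 0.0423), (0.501, 0.0369), (0.513, 0.0322), (0.525, 0.0264), (0.537, 0.0219)]
0.033 [(0.465, 0.0216), (0.477, 0.0453), (0.489, 0.0431), (0.501, 0.0374), (0.513, 0.032), (0.525, 0.0266), (0.537, 0.0211)]
-0.091 [(0.465, 0.0327), (0.477, 0.0332), (0.489, 0.0329), (0.501, 0.0328), (0.513, 0.0323), (0.525, 0.0329), (0.537, 0.0327)]
-0.1455 [(0.465, 0.0316), (0.477, 0.0332), (0.489, 0.0333), (0.501, 0.0328), (0.513, 0.033), (0.525, 0.0328), (0.537, 0.0327)]
```

Call:
drive_tool:
  series:
    - [0,0.1,1.0,0,0,0,0]
    - [0,0,1.4,0,0,0,0]
    - [0,0,0.6,0,0,0,0]
    - [0,0,0.5,0,0,0,0]
    - [0,0,0.5,0,0,0,0]
    - [0,0,0.4,0,0,0,0]
    - [0,0,0.3,0,0,0,0]
    - [0,0,0,0,0,0,0]

```text
time: 10.93
tool_pos: [0.5466, -0.0907, 0.0441]
ee_rot: [[1.0, 0.008, 0.007], [0.008, -1.0, 0.0], [0.007, -0.0, -1.0]]
contact_force: [1.4, 1.8, 13.8]
finger_gap: -0.0002
```

Call:
drive_tool:
  series:
    - [0,0,0,0,0,0,0]
    - [0,0,-1,0,0,0,0]
    - [0,0,-1.2,0,0,0,0]
    - [0,2.7,0,0,0,0,0]
    - [0,2.75,0,0,0,0,0]
    - [0,0,0.7,0,0,0,0]
    - [0,0,0.5,0,0,0,0]
    - [0,0,0.5,0,0,0,0]

```text
time: 11.6
tool_pos: [0.5435, -0.1455, 0.0462]
ee_rot: [[1.0, 0.007, -0.0], [0.007, -1.0, 0.001], [-0.0, -0.001, -1.0]]
contact_force: [-0.6, -0.2, 2.0]
finger_gap: -0.0002
```

Call:
drive_tool:
  series:
    - [0,0,0.4,0,0,0,0]
    - [0,0,0,0,0,0,0]
    - [0,0,0,0,0,0,0]
    - [0,0,-1,0,0,0,0]
    - [0,0,-2,0,0,0,0]
    - [-1,0,-3,0,0,0,1]
    - [-1,0,-3,0,0,0,1]
    - [0,0,0,0,0,0,1]

```text
time: 12.27
tool_pos: [0.5251, -0.1462, 0.138]
ee_rot: [[1.0, 0.007, 0.007], [0.008, -1.0, -0.001], [0.007, 0.001, -1.0]]
contact_force: [1.3, -0.9, 0.9]
finger_gap: 0.0358
```

```bash
python3 prof.py
```

```text
[ 0.5249 -0.1456  0.1357]
0.0875 [(0.465, 0.0213), (0.477, 0.0401), (0.489, 0.0431), (0.501, 0.037), (0.513, 0.0314), (0.525, 0.0258), (0.537, nan)]
0.033 [(0.465, 0.0216), (0.477, 0.0446), (0.489, 0.0428), (0.501, 0.0375), (0.513, 0.0317), (0.525, 0.027), (0.537, nan)]
-0.091 [(0.465, 0.0227), (0.477, 0.0434), (0.489, 0.0437), (0.501, 0.0383), (0.513, 0.0327), (0.525, 0.0276), (0.537, 0.0221)]
-0.1455 [(0.465, 0.0318), (0.477, 0.023), (0.489, 0.0439), (0.501, 0.0383), (0.513, 0.0329), (0.525, 0.027), (0.537, 0.0226)]
  return _methods._mean(a, axis=axis, dtype=dtype,
  ret = ret.dtype.type(ret / rcount)
```

All four are tipped. But with neighbours standing proud only 8.5 mm apart, the fingers won't fit between them. So I'll press coarse stones 2 and 3 flush again at their near ends, take the fines first, and then re-tip the coarse ones.

Call:
drive_tool:
  series:
    - [-2.2,-2.7,0,0,0,0,0]
    - [-2.1,-2.75,1,0,0,0,0]
    - [0,0,2,0,0,0,0]
    - [0,0,2,0,0,0,0]
    - [0,0,1.0,0,0,0,0]
    - [0,0,0.8,0,0,0,0]
    - [0,0,0.6,0,0,0,0]
    - [0,0,0.5,0,0,0,0]

```text
time: 12.98
tool_pos: [0.4803, -0.0919, 0.0554]
ee_rot: [[1.0, 0.007, -0.001], [0.007, -1.0, 0.001], [-0.001, -0.001, -1.0]]
contact_force: [-37.9, 6.9, 97.0]
finger_gap: -0.0001
```

Call:
drive_tool:
  series:
    - [0,0,0.2,0,0,0,0]
    - [0,0,0,0,0,0,0]
    - [0,0,-1.5,0,0,0,0]
    - [0,0,-2.5,0,0,0,0]
    - [0,-4.1,0,0,0,0,0]
    - [0,-4.1,0,0,0,0,0]
    - [0,-4.1,0,0,0,0,0]
    - [0,0,0,0,0,0,0]

```text
time: 13.65
tool_pos: [0.4798, 0.0402, 0.0919]
ee_rot: [[1.0, 0.017, 0.001], [0.017, -1.0, 0.004], [0.001, -0.004, -1.0]]
contact_force: [-0.4, 0.5, 0.4]
finger_gap: -0.0001
```

Call:
drive_tool:
  series:
    - [0,0,1.2,0,0,0,0]
    - [0,0,0.8,0,0,0,0]
    - [0,0,0.6,0,0,0,0]
    - [0,0,0.6,0,0,0,0]
    - [0,0,0.5,0,0,0,0]
    - [0,0,0.3,0,0,0,0]
    - [0,0,0,0,0,0,0]
    - [0,0,0,0,0,0,0]

```text
time: 14.32
tool_pos: [0.4794, 0.0303, 0.0557]
ee_rot: [[1.0, 0.005, -0.0], [0.005, -1.0, 0.001], [-0.0, -0.001, -1.0]]
contact_force: [-28.0, -2.5, 64.5]
finger_gap: 0.0
```

```bash
python3 prof.py
```

```text
[0.4794 0.0303 0.0557]
0.0875 [(0.465, 0.0222), (0.477, nan), (0.489, nan), (0.501, 0.0358), (0.513, 0.0322), (0.525, 0.0262), (0.537, 0.0207)]
0.033 [(0.465, 0.0321), (0.477, 0.0318), (0.489, 0.036), (0.501, 0.0327), (0.513, 0.0328), (0.525, 0.0324), (0.537, 0.0328)]
-0.091 [(0.465, 0.0231), (0.477, 0.021), (0.489, 0.0424), (0.501, 0.0372), (0.513, 0.0323), (0.525, 0.0276), (0.537, 0.0229)]
-0.1455 [(0.465, 0.0278), (0.477, 0.0229), (0.489, 0.0437), (0.501, 0.0376), (0.513, 0.0328), (0.525, 0.0267), (0.537, 0.0223)]
  return _methods._mean(a, axis=axis, dtype=dtype,
  ret = ret.dtype.type(ret / rcount)
```

Call:
drive_tool:
  series:
    - [0,0,-0.5,0,0,0,0]
    - [0,0,-1.5,0,0,0,0]
    - [0,0,-3,0,0,0,0]
    - [0,0,-3,0,0,0,0]
    - [0,3.1,-2,0,0,0,0]
    - [0,3.1,0,0,0,0,0]
    - [0,0,0,0,0,0,0]
    - [0,0,0,0,0,0,0]

```text
time: 15.03
tool_pos: [0.4798, -0.0335, 0.1515]
ee_rot: [[1.0, 0.002, 0.001], [0.002, -1.0, -0.0], [0.001, 0.0, -1.0]]
contact_force: [-0.1, 0.5, 1.0]
finger_gap: 0.0003
```

```bash
python3 -W ignore prof.py
python3 - <<'E'
from fit import *
p,d=robot.snapshot("side"); a=p[195:330,270:380]; cv2.imwrite("pics/c4.png",cv2.resize(a,None,fx=4.4,fy=4.4,interpolation=3))
E
```

```text
[ 0.4797 -0.0318  0.1511]
0.0875 [(0.465, 0.021), (0.477, 0.0205), (0.489, nan), (0.501, 0.0368), (0.513, 0.0322), (0.525, 0.026), (0.537, 0.0212)]
0.033 [(0.465, 0.0215), (0.477, 0.0379), (0.489, 0.0427), (0.501, 0.038), (0.513, 0.0325), (0.525, 0.0264), (0.537, 0.0212)]
-0.091 [(0.465, 0.0219), (0.477, 0.0214), (0.489, 0.0422), (0.501, 0.0372), (0.513, 0.0326), (0.525, 0.028), (0.537, 0.0229)]
-0.1455 [(0.465, 0.0222), (0.477, 0.0232), (0.489, 0.0433), (0.501, 0.0377), (0.513, 0.033), (0.525, 0.0273), (0.537, 0.0227)]
```

View pics/c4.png

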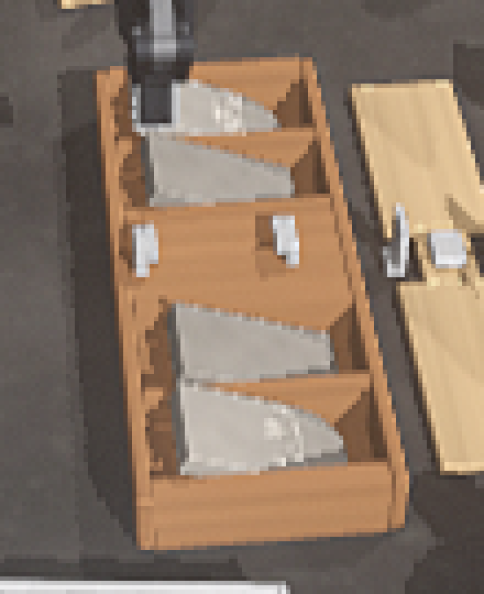

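Stones 2 and 3 slid about 4 mm towards +x when I pressed them, so they fell back to tipped. I'll press them again while dragging towards -x, which should put their centre of mass back over the level floor.

Call:
drive_tool:
  series:
    - [0.5,3,2,0,0,0,0]
    - [0.5,3,2,0,0,0,0]
    - [0,0,2,0,0,0,0]
    - [0,0,1,0,0,0,0]
    - [0,0,0.5,0,0,0,0]
    - [0,0,0,0,0,0,0]
    - [0,0,0,0,0,0,0]
    - [0,0,0,0,0,0,0]

```text
time: 15.8
tool_pos: [0.491, -0.0898, 0.0773]
ee_rot: [[1.0, 0.009, 0.002], [0.009, -1.0, 0.0], [0.002, -0.0, -1.0]]
contact_force: [0.3, 0.3, -0.6]
finger_gap: -0.0004
```

Call:
drive_tool:
  series:
    - [0,0,0.5,0,0,0,0]
    - [-0.1,0,0.4,0,0,0,0]
    - [-0.1,0,0.3,0,0,0,0]
    - [-0.2,0,0.3,0,0,0,0]
    - [-0.2,0,0.3,0,0,0,0]
    - [-0.2,0,0.1,0,0,0,0]
    - [-0.2,0,0.05,0,0,0,0]
    - [-0.2,0,0,0,0,0,0]

```text
time: 16.47
tool_pos: [0.4779, -0.091, 0.0567]
ee_rot: [[1.0, 0.007, -0.0], [0.007, -1.0, 0.0], [-0.0, -0.0, -1.0]]
contact_force: [-0.0, -0.2, -0.1]
finger_gap: 0.0001
```

```bash
python3 -W ignore prof.py
```

```text
[ 0.4776 -0.0911  0.0567]
0.0875 [(0.465, nan), (0.477, nan), (0.489, nan), (0.501, nan), (0.513, nan), (0.525, nan), (0.537, 0.0185)]
0.033 [(0.465, nan), (0.477, nan), (0.489, nan), (0.501, nan), (0.513, 0.0313), (0.525, 0.0267), (0.537, 0.0219)]
-0.091 [(0.465, 0.0332), (0.477, 0.0221), (0.489, 0.0337), (0.501, 0.0329), (0.513, 0.0325), (0.525, 0.0326), (0.537, 0.0326)]
-0.1455 [(0.465, 0.0267), (0.477, 0.0225), (0.489, 0.0438), (0.501, 0.0377), (0.513, 0.033), (0.525, 0.0277), (0.537, 0.0222)]
```

Stone 3 is flush with no contact force. Stone 2 gets the same.

Call:
drive_tool:
  series:
    - [0,0,-1.8,0,0,0,0]
    - [0,0,-1.8,0,0,0,0]
    - [0.4,-4.1,0,0,0,0,0]
    - [0.5,-4.1,0,0,0,0,0]
    - [0.4,-4.1,0,0,0,0,0]
    - [0,0,0,0,0,0,0]
    - [0,0,0.8,0,0,0,0]
    - [0,0,0.8,0,0,0,0]

```text
time: 17.18
tool_pos: [0.4906, 0.032, 0.0766]
ee_rot: [[1.0, 0.008, 0.001], [0.008, -1.0, -0.0], [0.001, 0.0, -1.0]]
contact_force: [-0.1, -0.4, -0.8]
finger_gap: 0.0002
```

Call:
drive_tool:
  series:
    - [0,0,0.5,0,0,0,0]
    - [-0.1,0,0.4,0,0,0,0]
    - [-0.1,0,0.3,0,0,0,0]
    - [-0.2,0,0.3,0,0,0,0]
    - [-0.2,0,0.3,0,0,0,0]
    - [-0.2,0,0.1,0,0,0,0]
    - [-0.2,0,0.1,0,0,0,0]
    - [-0.2,0,0,0,0,0,0]

```text
time: 17.85
tool_pos: [0.4782, 0.0321, 0.0568]
ee_rot: [[1.0, 0.007, 0.0], [0.007, -1.0, 0.0], [0.0, -0.0, -1.0]]
contact_force: [0.5, 0.9, -0.3]
finger_gap: -0.0
```

Call:
drive_tool:
  series:
    - [0,0,0,0,0,0,0]
    - [0,0,0,0,0,0,0]
    - [0,0,-2,0,0,0,0]
    - [0,0,-3,0,0,0,0]
    - [0,2,-3,0,0,0,0.7]
    - [0,2,-2,0,0,0,0.7]
    - [0,2,0,0,0,0,0.7]
    - [0,0,0,0,0,0,0.7]

```text
time: 18.52
tool_pos: [0.4798, -0.0323, 0.1587]
ee_rot: [[1.0, 0.002, 0.004], [0.002, -1.0, -0.001], [0.004, 0.001, -1.0]]
contact_force: [-0.1, -0.2, -0.4]
finger_gap: 0.0481
```

```bash
python3 -W ignore prof.py
```

```text
[ 0.4792 -0.0301  0.1577]
0.0875 [(0.465, 0.021), (0.477, 0.0214), (0.489, nan), (0.501, 0.0359), (0.513, 0.031), (0.525, 0.026), (0.537, 0.021)]
0.033 [(0.465, 0.022), (0.477, 0.0219), (0.489, 0.0423), (0.501, 0.037), (0.513, 0.0317), (0.525, 0.0264), (0.537, 0.0226)]
-0.091 [(0.465, 0.0211), (0.477, 0.021), (0.489, 0.0413), (0.501, 0.0367), (0.513, 0.0326), (0.525, 0.028), (0.537, 0.023)]
-0.1455 [(0.465, 0.0226), (0.477, 0.0226), (0.489, 0.0441), (0.501, 0.0379), (0.513, 0.0327), (0.525, 0.0277), (0.537, 0.0226)]
```

Both tipped back on release, because the light drag hadn't moved them. I'll repeat the drag with real normal force, starting on stone 3.

Call:
drive_tool:
  series:
    - [1.1,3.1,2,0,0,0,0]
    - [1.1,3.1,2,0,0,0,0]
    - [0,0,2,0,0,0,0]
    - [0,0,1.4,0,0,0,0]
    - [0,0,1,0,0,0,0]
    - [0,0,0.7,0,0,0,0]
    - [0,0,0.5,0,0,0,0]
    - [0,0,0.4,0,0,0,0]

```text
time: 19.23
tool_pos: [0.5014, -0.089, 0.0567]
ee_rot: [[1.0, 0.008, 0.0], [0.008, -1.0, 0.0], [0.0, -0.0, -1.0]]
contact_force: [-0.7, 0.1, 1.5]
finger_gap: -0.0002
```

Call:
drive_tool:
  series:
    - [0,0,0.15,0,0,0,0]
    - [0,0,0.1,0,0,0,0]
    - [0,0,0,0,0,0,0]
    - [0,0,0,0,0,0,0]
    - [0,0,0,0,0,0,0]
    - [0,0,0,0,0,0,0]
    - [0,0,0,0,0,0,0]
    - [0,0,0,0,0,0,0]

```text
time: 19.9
tool_pos: [0.5014, -0.0891, 0.0561]
ee_rot: [[1.0, 0.008, 0.001], [0.008, -1.0, 0.001], [0.001, -0.001, -1.0]]
contact_force: [-9.0, 1.5, 16.5]
finger_gap: -0.0001
```

Call:
drive_tool:
  series:
    - [-0.3,0,0,0,0,0,0]
    - [-0.3,0,0,0,0,0,0]
    - [-0.3,0,0,0,0,0,0]
    - [-0.3,0,0,0,0,0,0]
    - [-0.3,0,0,0,0,0,0]
    - [-0.3,0,0,0,0,0,0]
    - [-0.2,0,0,0,0,0,0]
    - [0,0,0,0,0,0,0]

```text
time: 20.57
tool_pos: [0.4833, -0.0898, 0.0561]
ee_rot: [[1.0, 0.007, 0.005], [0.007, -1.0, -0.0], [0.005, 0.0, -1.0]]
contact_force: [1.0, -0.5, 7.8]
finger_gap: -0.0002
```

Call:
drive_tool:
  series:
    - [0,0,-0.1,0,0,0,0]
    - [0,0,-0.1,0,0,0,0]
    - [0,0,-0.5,0,0,0,0]
    - [0,0,-1.5,0,0,0,0]
    - [0,0,-1.5,0,0,0,0]
    - [0,0,0,0,0,0,0]
    - [0,0,0,0,0,0,0]
    - [0,0,0,0,0,0,0]

```text
time: 21.23
tool_pos: [0.4808, -0.0897, 0.0908]
ee_rot: [[1.0, 0.007, -0.001], [0.007, -1.0, 0.0], [-0.001, -0.0, -1.0]]
contact_force: [-0.7, 0.3, -0.3]
finger_gap: 0.0004
```

```bash
python3 -W ignore prof.py
```

```text
[ 0.4806 -0.0897  0.0906]
0.0875 [(0.465, 0.019), (0.477, nan), (0.489, nan), (0.501, nan), (0.513, nan), (0.525, 0.0264), (0.537, 0.0207)]
0.033 [(0.465, 0.0212), (0.477, nan), (0.489, nan), (0.501, nan), (0.513, 0.0311), (0.525, 0.0269), (0.537, 0.0224)]
-0.091 [(0.465, 0.023), (0.477, 0.021), (0.489, 0.0414), (0.501, 0.0369), (0.513, 0.0323), (0.525, 0.0274), (0.537, 0.0232)]
-0.1455 [(0.465, 0.031), (0.477, 0.0223), (0.489, 0.043), (0.501, 0.0382), (0.513, 0.0329), (0.525, 0.0273), (0.537, 0.0224)]
```

Call:
drive_tool:
  series:
    - [0,-1,-3,0,0,0,0.5]
    - [0,-2,-3,0,0,0,0.5]
    - [-1,-3,-3,0,0,0,0.5]
    - [-2,0,-3,0,0,0,0.5]
    - [-2,0,0,0,0,0,0.5]
    - [0,0,0,0,0,0,0.5]
    - [0,0,0,0,0,0,0.5]
    - [0,0,0,0,0,0,0.5]

```text
time: 21.95
tool_pos: [0.4311, -0.0316, 0.2092]
ee_rot: [[1.0, 0.007, -0.001], [0.007, -1.0, 0.0], [-0.001, -0.0, -1.0]]
contact_force: [-0.2, -0.1, -0.1]
finger_gap: 0.0427
```

Run:
```python
from fit import *
s=robot.state(); print(s["tool_pos"],s["finger_gap"])
c=cam("wrist"); p,d=robot.snapshot("wrist"); cv2.imwrite("pics/w4.png",p); P=cloud("wrist",d,c); np.save("pics/w4P.npy",P)
for yc in (.0875,.033,-.091,-.1455):
  m=(abs(P[...,1]-yc)<.015)&(P[...,0]>.46)&(P[...,0]<.56)&(P[...,2]<.06); q=P[m]
  if not len(q): continue
  b=np.round((q[:,0]-.46)/.003).astype(int)
  print(yc,[(int(460+3*k),round(float(np.median(q[b==k,2])*1000),1)) for k in range(34) if (b==k).sum()>3])
```

```text
[ 0.4311 -0.0316  0.2092] 0.04266481273634647
0.0875 [(460, 34.9), (463, 34.7), (466, 25.0), (469, 21.8), (472, 21.9), (475, 21.9), (478, 41.3), (481, 46.4), (484, 47.2), (487, 46.0), (490, 44.5), (493, 43.1), (496, 41.9), (499, 40.5), (502, 39.1), (505, 37.7), (508, 36.4), (511, 35.0), (514, 33.8), (517, 32.4), (520, 31.1), (523, 29.5), (526, 28.3), (529, 26.9), (532, 25.5), (535, 24.3), (538, 22.8), (541, 21.3), (544, 20.2), (547, 18.8), (550, 17.3), (553, 16.0), (556, 14.7), (559, 13.0)]
0.033 [(460, 35.0), (463, 34.8), (466, 29.3), (469, 22.0), (472, 21.9), (475, 21.9), (478, 21.8), (481, 38.2), (484, 44.2), (487, 44.8), (490, 43.6), (493, 42.3), (496, 41.1), (499, 39.9), (502, 38.7), (505, 37.4), (508, 36.3), (511, 35.0), (514, 33.7), (517, 32.5), (520, 31.2), (523, 30.1), (526, 28.7), (529, 27.5), (532, 26.3), (535, 25.0), (538, 23.8), (541, 22.7), (544, 21.3), (547, 20.2), (550, 19.0), (553, 17.5), (556, 16.5), (559, 15.2)]
-0.091 [(460, 34.7), (463, 34.8), (466, 31.4), (469, 21.8), (472, 21.9), (475, 21.9), (478, 21.8), (481, 21.9), (484, 37.6), (487, 43.1), (490, 43.2), (493, 42.2), (496, 41.0), (499, 40.0), (502, 38.6), (505, 37.4), (508, 36.3), (511, 35.1), (514, 33.9), (517, 32.8), (520, 31.5), (523, 30.3), (526, 29.2), (529, 28.0), (532, 27.0), (535, 25.7), (538, 24.5), (541, 23.4), (544, 22.1), (547, 21.1), (550, 19.8), (553, 18.7), (556, 17.5), (559, 16.5)]
-0.1455 [(460, 34.7), (463, 34.8), (466, 33.0), (469, 21.9), (472, 21.8), (475, 21.8), (478, 21.9), (481, 42.9), (484, 47.2), (487, 46.4), (490, 45.0), (493, 43.7), (496, 42.5), (499, 41.1), (502, 39.6), (505, 38.2), (508, 36.8), (511, 35.6), (514, 34.3), (517, 32.8), (520, 31.6), (523, 30.1), (526, 28.7), (529, 27.6), (532, 26.0), (535, 24.8), (538, 23.5), (541, 22.0), (544, 20.6), (547, 19.5), (550, 17.8), (553, 16.7), (556, 15.3), (559, 14.0)]
```

View pics/w4.png

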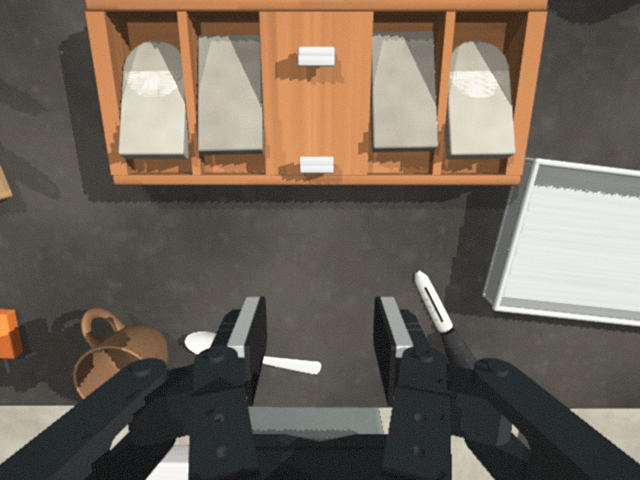

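The wrist picture and profile show the fines (near-top edges x≈.483, slope 24°) almost unmoved. The coarse stones have slid 4–6 mm down the ramp (21°). Pressing the fines flush with an arc motion should hold, and would free the coarse stones' sides. Trying fine 1.

Call:
drive_tool:
  series:
    - [1.6,-3,2.5,0,0,0,0]
    - [1.6,-3,2.5,0,0,0,0]
    - [1.6,-3,2.5,0,0,0,0]
    - [1.5,-2.95,2.5,0,0,0,0]
    - [0,0,2,0,0,0,0]
    - [0,0,1.4,0,0,0,0]
    - [0,0,0,0,0,0,0]
    - [0,0,0,0,0,0,0]

```text
time: 22.67
tool_pos: [0.4922, 0.0867, 0.0755]
ee_rot: [[1.0, 0.006, -0.003], [0.006, -1.0, -0.001], [-0.003, 0.001, -1.0]]
contact_force: [-0.0, 0.3, 1.2]
finger_gap: -0.0002
```

Call:
drive_tool:
  series:
    - [0,0,0.4,0,0,0,0]
    - [-0.2,0,0.3,0,0,0,0]
    - [-0.3,0,0.3,0,0,0,0]
    - [-0.3,0,0.3,0,0,0,0]
    - [-0.3,0,0.3,0,0,0,0]
    - [-0.2,0,0.25,0,0,0,0]
    - [0,0,0.05,0,0,0,0]
    - [0,0,0,0,0,0,0]

```text
time: 23.33
tool_pos: [0.4795, 0.0871, 0.0578]
ee_rot: [[1.0, 0.007, -0.0], [0.007, -1.0, 0.0], [-0.0, -0.0, -1.0]]
contact_force: [-1.1, -0.1, -0.1]
finger_gap: 0.0001
```

Call:
drive_tool:
  series:
    - [0,0,-0.1,0,0,0,0]
    - [0,0,-0.2,0,0,0,0]
    - [0,0,-1,0,0,0,0]
    - [0,0,-2,0,0,0,0]
    - [-1.5,2,-4,0,0,0,0.7]
    - [-1.5,2,-4,0,0,0,0.7]
    - [-1.5,2,-3,0,0,0,0.7]
    - [0,0,0,0,0,0,0.7]

```text
time: 24.0
tool_pos: [0.44, 0.0278, 0.1985]
ee_rot: [[1.0, 0.002, 0.009], [0.002, -1.0, 0.002], [0.009, -0.002, -1.0]]
contact_force: [1.3, 0.1, -0.1]
finger_gap: 0.0484
```

```bash
cat > wprof.py <<'E'
from fit import *
import sys
c=cam("wrist"); print(robot.state()["tool_pos"]); p,d=robot.snapshot("wrist"); P=cloud("wrist",d,c); cv2.imwrite("pics/wp.png",p)
for yc in (.0875,.033,-.091,-.1455):
  m=(abs(P[...,1]-yc)<.015)&(P[...,0]>.46)&(P[...,0]<.56)&(P[...,2]<.06); q=P[m]
  if not len(q): continue
  b=np.round((q[:,0]-.46)/.003).astype(int)
  print(yc,[(int(460+3*k),round(float(np.median(q[b==k,2])*1000),1)) for k in list(range(2,14))+[20,26] if (b==k).sum()>3])
  m=(abs(P[...,1]-yc)<.032)&(P[...,0]>.487)&(P[...,0]<.495)&(P[...,2]>.037)&(P[...,2]<.06)
  if m.sum(): print("   y range proud",P[m][:,1].min().round(4),P[m][:,1].max().round(4))
E
python3 wprof.py
```

```text
[0.44   0.0278 0.1985]
0.0875 [(466, 24.6), (469, 21.9), (472, 21.8), (475, 21.9), (478, 39.5), (481, 44.8), (484, 46.9), (487, 45.6), (490, 44.2), (493, 43.0), (496, 41.7), (499, 40.1), (520, 31.0), (538, 23.1)]
   y range proud 0.0555 0.1193
0.033 [(466, 26.1), (469, 21.8), (472, 21.9), (475, 21.9), (478, 22.0), (481, 38.3), (484, 44.1), (487, 44.8), (490, 43.6), (493, 42.4), (496, 41.0), (499, 39.8), (520, 31.1), (538, 23.8)]
   y range proud 0.0095 0.0563
-0.091 [(466, 31.9), (469, 21.9), (472, 21.8), (475, 21.8), (478, 21.7), (481, 22.0), (484, 37.6), (487, 43.3), (490, 43.2), (493, 42.1), (496, 40.8), (499, 39.7), (520, 31.4), (538, 24.5)]
   y range proud -0.123 -0.0673
-0.1455 [(466, 33.0), (469, 21.8), (472, 21.8), (475, 21.8), (478, 22.6), (481, 42.7), (484, 47.1), (487, 46.3), (490, 44.9), (493, 43.7), (496, 42.3), (499, 40.8), (520, 31.5), (538, 23.4)]
   y range proud -0.1681 -0.1135
```

Fine 1 also fell back, having slid about 2 mm. Before choosing another grip I'll measure the fingertip thickness and the gap between stones from the depth data.

Run:
```python
from fit import *
P=np.load("pics/w4P.npy"); T=np.array([.4311,-.0316,.2092]); R=np.array([[1,.007,-.001],[.007,-1,0],[-.001,0,-1]])
q=(P-T)@R
for z0 in range(-20,30,3):
  m=(abs(q[...,0])<.03)&(q[...,2]*1000>z0)&(q[...,2]*1000<=z0+3)&(abs(q[...,1])<.07)
  a=q[m]*1000
  if len(a): 
    for s in(-1,1):
      b=a[a[:,1]*s>0]
      if len(b)>5: print(z0,s,"n",len(b),"y",np.percentile(b[:,1],[1,99]).round(1),"x",np.percentile(b[:,0],[1,99]).round(1))
P2=P
for z,(a,b) in {"n1":(.02,.14),"n3":(-.18,-.05)}.items():
  m=(P[...,1]>a)&(P[...,1]<b)&(P[...,0]>.489)&(P[...,0]<.494)
  w=P[m]; o=np.argsort(w[:,1]); w=w[o]
  k=np.round(w[:,1]*1000).astype(int); print(z,[(int(i),round(float(np.median(w[k==i,2])*1000),1)) for i in np.unique(k)])
```

```text
-20 -1 n 396 y [-32.2 -21.9] x [-9.1 13.2]
-20 1 n 385 y [20.5 30.8] x [-9.5 13.1]
-17 -1 n 392 y [-28.4 -21.8] x [-10.3  12.5]
-17 1 n 410 y [20.5 27. ] x [-9.6 12.5]
-14 -1 n 229 y [-35.1 -21.9] x [-9.5 12.6]
-14 1 n 222 y [20.5 33.7] x [-9.  12.5]
-11 -1 n 280 y [-35.4 -21.8] x [-9.3 12.5]
-11 1 n 290 y [20.5 34. ] x [-9.7 12.5]
-8 -1 n 272 y [-35.4 -21.8] x [-8.9 12.4]
-8 1 n 258 y [20.5 34.1] x [-9.2 12.4]
-5 -1 n 258 y [-35.3 -21.9] x [-9.1 12.5]
-5 1 n 252 y [20.5 34. ] x [-9.8 12.3]
-2 -1 n 226 y [-35.4 -21.9] x [-9.5 12.3]
-2 1 n 251 y [20.5 33.9] x [-8.8 12.3]
1 -1 n 237 y [-35.5 -21.9] x [-9.1 12.4]
1 1 n 225 y [20.5 34.1] x [-9.5 12.4]
4 -1 n 204 y [-35.4 -21.9] x [-9.2 12.5]
4 1 n 208 y [20.5 34.2] x [-9.6 12.4]
7 -1 n 195 y [-35.3 -21.8] x [-9.  12.4]
7 1 n 188 y [20.5 33.8] x [-9.2 12.5]
10 -1 n 175 y [-34.5 -21.9] x [-9.3 12.3]
10 1 n 180 y [20.5 33.2] x [-9.3 12.3]
13 -1 n 123 y [-33.2 -21.9] x [-9.6 12.3]
13 1 n 130 y [20.5 30.8] x [-9.6 12.2]
16 -1 n 70 y [-27.2 -21.9] x [-9.6 11.8]
16 1 n 66 y [20.5 26.6] x [-9.5 11.7]
19 -1 n 21 y [-22.2 -22. ] x [-6.7  8.6]
19 1
[... 2343 characters left out ...]
, 43.4), (-102, 42.8), (-101, 42.8), (-100, 42.2), (-99, 42.7), (-98, 43.4), (-97, 42.4), (-96, 43.2), (-95, 42.6), (-94, 42.7), (-93, 42.3), (-92, 42.6), (-91, 42.3), (-90, 43.2), (-89, 42.8), (-88, 43.2), (-87, 42.7), (-86, 42.7), (-85, 42.9), (-84, 43.1), (-83, 43.0), (-82, 42.7), (-81, 42.8), (-80, 42.3), (-79, 43.0), (-78, 42.4), (-77, 43.0), (-76, 42.4), (-75, 42.7), (-74, 42.7), (-73, 42.3), (-72, 43.2), (-71, 42.4), (-70, 42.9), (-69, 31.9), (-68, 38.0), (-67, 22.7), (-66, 34.8), (-65, 34.6), (-64, 35.2), (-63, 34.6), (-62, 34.9), (-61, 34.6), (-60, 34.8), (-59, 35.0), (-58, 34.8), (-57, 34.6), (-56, 34.7), (-55, 35.3), (-54, 35.7), (-53, 34.7), (-52, 35.0), (-51, 34.3), (-50, 34.7)]
```

The fingertips taper: about 6 mm thick 3 mm from the tip and about 10 mm thick at 6 mm. The gap between stones 1 and 2 is about 9 mm. So a shallow grip of 5 mm, with the tool tilted 24° to match the stone, fits. I'm moving to the pre-grasp for fine 1.

Call:
drive_tool:
  series:
    - [1.8,-1.6,2.6,0,0,0,0.56]
    - [1.8,-1.5,2.6,0,0,0,0.56]
    - [1.7,-1.5,2.6,0,0,0,0.56]
    - [1.7,-1.5,2.5,0,0,0,0.56]
    - [0,0,0,0,-6.1,0,0.56]
    - [0,0,0,0,-6.1,0,0.56]
    - [0,0,0,0,-6.1,0,0.56]
    - [0,0,0,0,-6.0,0,0.56]

```text
time: 24.72
tool_pos: [0.5085, 0.0939, 0.0887]
ee_rot: [[0.909, 0.008, -0.416], [0.008, -1.0, -0.003], [-0.416, -0.001, -0.909]]
contact_force: [1.0, -0.4, -0.1]
finger_gap: 0.0476
```

Call:
drive_tool:
  series:
    - [0,0,0,0,0,0,0.56]
    - [0,0,0,0,0,0,0.56]
    - [0,0,0,0,0,0,0.56]
    - [0,0,0,0,0,0,0.56]
    - [0,0,0,0,0,0,0.56]
    - [0,0,0,0,0,0,0.56]
    - [0,0,0,0,0,0,0.56]
    - [0,0,0,0,0,0,0.56]

```text
time: 25.38
tool_pos: [0.5082, 0.0931, 0.0893]
ee_rot: [[0.912, 0.007, -0.41], [0.007, -1.0, -0.003], [-0.41, -0.0, -0.912]]
contact_force: [0.2, -0.1, 0.3]
finger_gap: 0.048
```

```bash
cat > go.py <<'E'
from fit import *
import sys
def go(target, R=None):
    s=robot.state(); T=np.array(s["tool_pos"]); A=np.array(s["ee_rot"])
    print("pos",T,"gap",s["finger_gap"],"tilt z",A[:,2]); print("shift cm (tool axes):",(A.T@(np.array(target)-T)*100).round(2))
    if R is not None: print("turn deg (tool axes):",np.degrees(cv2.Rodrigues(A.T@R)[0].ravel()).round(2))
def Rt(phi,yaw=0):  # tool down, x along world x turned by yaw, tilted by phi deg (z leaning to -x)
    y=np.radians(yaw); p=np.radians(phi)
    Z=cv2.Rodrigues(np.array([0,0,y]))[0]; Y=cv2.Rodrigues(np.array([0,p,0]))[0]
    return Z@Y@np.diag([1,-1,-1.])
E
python3 -c "
from go import *
go([.4932,.0888,.0589],Rt(24.3))"
```

```text
pos [0.5082 0.0931 0.0893] gap 0.04797013400254426 tilt z [-0.4103 -0.0025 -0.9119]
shift cm (tool axes): [-0.13  0.42  3.39]
turn deg (tool axes): [ 0.14 -0.07  0.38]
```

Call:
drive_tool:
  series:
    - [-0.13,0.42,0,0,0,0.4,0.56]
    - [0,0,0.8,0,0,0,0.56]
    - [0,0,0.8,0,0,0,0.56]
    - [0,0,0.4,0,0,0,0.56]
    - [0,0,0.4,0,0,0,0.56]
    - [0,0,0.4,0,0,0,0.56]
    - [0,0,0.3,0,0,0,0.56]
    - [0,0,0,0,0,0,0.56]

```text
time: 26.05
tool_pos: [0.4938, 0.0887, 0.0602]
ee_rot: [[0.911, 0.001, -0.413], [-0.001, -1.0, -0.003], [-0.413, 0.003, -0.911]]
contact_force: [0.1, -0.5, -0.3]
finger_gap: 0.0477
```

```bash
python3 -c "
from go import *
go([.4932,.0888,.0589],Rt(24.3)); c=cam('wrist'); p,d=robot.snapshot('wrist'); cv2.imwrite('pics/w5.png',p[200:,120:520])"
```

```text
pos [0.4938 0.0887 0.0602] gap 0.04771945577694992 tilt z [-0.4126 -0.003  -0.9109]
shift cm (tool axes): [ 0.   -0.01  0.14]
turn deg (tool axes): [ 0.17  0.07 -0.03]
```

View pics/w5.png

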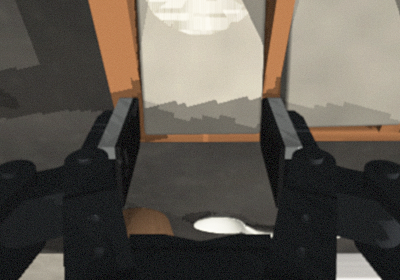

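The fingers straddle fine 1's end, and the right finger fits in the gap to stone 2. I'm lowering a little more and closing.

Call:
drive_tool:
  series:
    - [0,0,0.15,0,0,0,0.56]
    - [0,0,0,0,0,0,0.3]
    - [0,0,0,0,0,0,0.3]
    - [0,0,0,0,0,0,0.3]
    - [0,0,0,0,0,0,0.3]
    - [0,0,0,0,0,0,0.3]
    - [0,0,0,0,0,0,0.3]
    - [0,0,0,0,0,0,0.3]

```text
time: 26.77
tool_pos: [0.4939, 0.0887, 0.0596]
ee_rot: [[0.912, 0.001, -0.411], [-0.001, -1.0, -0.003], [-0.411, 0.003, -0.912]]
contact_force: [1.7, 0.8, 1.3]
finger_gap: 0.0428
```

Call:
drive_tool:
  series:
    - [-0.2,0,-0.5,0,0,0,0.3]
    - [-0.3,0,-0.8,0,0,0,0.3]
    - [-0.3,0,-1,0,0,0,0.3]
    - [-0.3,0,-1.5,0,0,0,0.3]
    - [0,0,-2,0,0,0,0.3]
    - [0,0,-2,0,0,0,0.3]
    - [0,0,0,0,0,0,0.3]
    - [0,0,0,0,0,0,0.3]

```text
time: 27.43
tool_pos: [0.5168, 0.089, 0.1365]
ee_rot: [[0.913, 0.001, -0.409], [-0.0, -1.0, -0.002], [-0.409, 0.002, -0.913]]
contact_force: [0.6, 0.3, -1.4]
finger_gap: 0.043
```

Run:
```python
from go import *
go([.48,.3,.15],Rt(0,9.6)); p,d=robot.snapshot("side"); P=cloud("side",d)
fit(P,.36,.6,.2,.46,.008,.022,"rack side"); fit(P,.36,.58,-.45,-.2,.02,.035,"pan side")
p2,d2=robot.snapshot("scene"); P=cloud("scene",d2); fit(P,.36,.6,.2,.46,.008,.022,"rack scene")
cv2.imwrite("pics/c6.png",cv2.resize(p[130:330,230:420],None,fx=3,fy=3))
```

```text
pos [0.5168 0.089  0.1365] gap 0.043030779331973315 tilt z [-0.4088 -0.0023 -0.9126]
shift cm (tool axes): [ -3.92 -21.1    0.22]
turn deg (tool axes): [-1.89 24.08 -9.46]
rack side 976 c 484.1 330.4 size 125.3 199.7 yaw deg 9.87 zmed 0.0108
pan side 490 c 418.8 -292.5 size 94.5 195.1 yaw deg -6.8 zmed 0.0271
rack scene 3537 c 486.5 334.1 size 130.5 196.4 yaw deg 9.73 zmed 0.0124
```

View pics/c6.png

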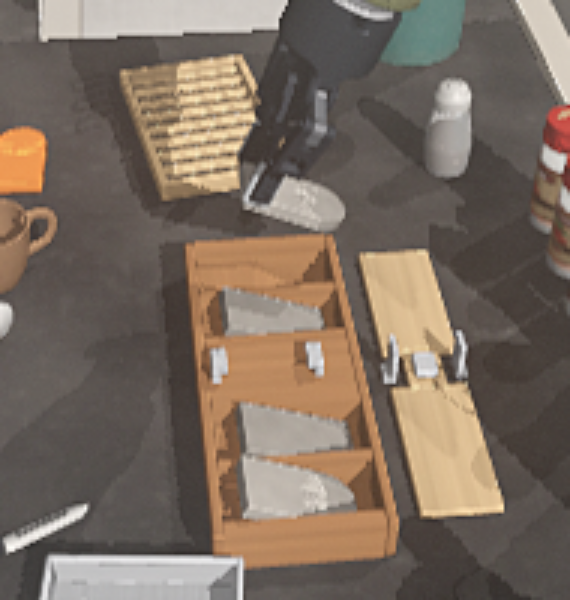

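Fine 1 is held and out of the case. I'm levelling it and turning it to the rack's yaw (≈9.8°).

Call:
drive_tool:
  series:
    - [0,-3,-0.5,-0.5,6,-2.4,0.3]
    - [0,-3,-0.5,-0.5,6,-2.4,0.3]
    - [0,-3,0,-0.5,6,-2.4,0.3]
    - [0,-3,0,-0.4,6,-2.3,0.3]
    - [0,-3,0,0,0,0,0.3]
    - [0,-3,0,0,0,0,0.3]
    - [0,0,0,0,0,0,0.3]
    - [0,0,0,0,0,0,0.3]

```text
time: 28.2
tool_pos: [0.4995, 0.2699, 0.1437]
ee_rot: [[0.985, 0.173, -0.007], [0.173, -0.985, -0.001], [-0.007, -0.0, -1.0]]
contact_force: [1.1, -0.4, -0.9]
finger_gap: 0.043
```

Run:
```python
from go import *
go([.443,.3706,.06],Rt(0,9.8)); c=cam("wrist"); p,d=robot.snapshot("wrist"); P=cloud("wrist",d,c)
fit(P,.38,.6,.2,.46,.008,.022,"rack wrist"); cv2.imwrite("pics/w6.png",p)
T=np.array(robot.state()["tool_pos"]); 
m=(P[...,0]>T[0]-.05)&(P[...,0]<T[0]+.12)&(abs(P[...,1]-T[1])<.06)&(P[...,2]>.08)&(P[...,2]<T[2]-.005)
q=P[m]; print(len(q),np.percentile(q,[1,50,99],axis=0)); A=np.c_[q[:,0]-T[0],q[:,1]-T[1],np.ones(len(q))]; print(np.linalg.lstsq(A,q[:,2]-T[2],rcond=None)[0])
```

```text
pos [0.4995 0.2699 0.1437] gap 0.04295880526072656 tilt z [-0.007  -0.0009 -1.    ]
shift cm (tool axes): [ -3.76 -10.9    8.4 ]
turn deg (tool axes): [-0.02  0.4   0.15]
rack wrist 21661 c 481.6 368.6 size 125.7 129.8 yaw deg 9.69 zmed 0.0122
27638 [[0.4942 0.2476 0.125 ]
 [0.5375 0.2771 0.1266]
 [0.5766 0.3011 0.1368]]
[-0.024  -0.0039 -0.016 ]
```

Call:
drive_tool:
  series:
    - [-0.9,-2.75,0,0,1.5,0,0.3]
    - [-0.9,-2.75,0,0,0,0,0.3]
    - [-0.9,-2.75,0,0,0,0,0.3]
    - [-1.0,-2.8,1.5,0,0,0,0.3]
    - [0,0,2.5,0,0,0,0.3]
    - [0,0,2.5,0,0,0,0.3]
    - [0,0,2.0,0,0,0,0.3]
    - [0,0,1.0,0,0,0,0.3]

```text
time: 28.92
tool_pos: [0.448, 0.3677, 0.0458]
ee_rot: [[0.986, 0.166, 0.018], [0.166, -0.986, -0.001], [0.017, 0.004, -1.0]]
contact_force: [0.1, 0.7, -2.6]
finger_gap: 0.0427
```

Run:
```python
from go import *
go([.4439,.3723,.0405],Rt(0,9.8)); p,d=robot.snapshot("side");P=cloud("side",d); fit(P,.36,.6,.2,.46,.008,.022,"rack side"); 
cv2.imwrite("pics/c7.png",cv2.resize(p[100:230,230:380],None,fx=4,fy=4))
```

```text
pos [0.448  0.3677 0.0458] gap 0.0427429669732142 tilt z [ 0.0177 -0.0006 -0.9998]
shift cm (tool axes): [-0.33 -0.52  0.52]
turn deg (tool axes): [ 0.2  -1.   -0.26]
rack side 1029 c 484.6 328.6 size 125.4 199.5 yaw deg 9.78 zmed 0.0115
```

View pics/c7.png

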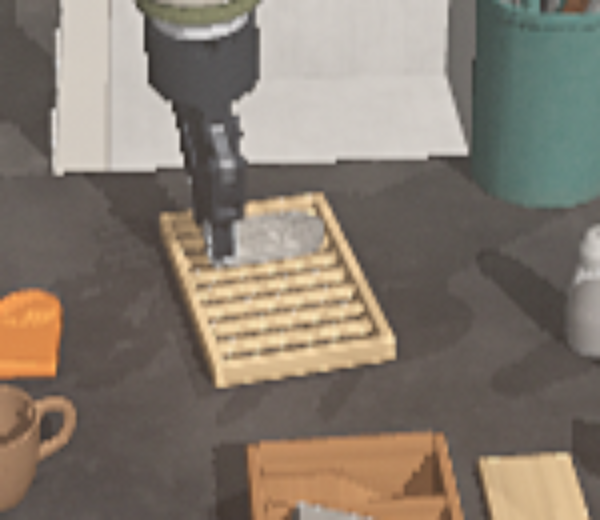

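Fine 1 is over the rack's far spot. I'm lowering, releasing and retreating.

Call:
drive_tool:
  series:
    - [-0.3,-0.4,0.2,0,-0.8,0,0.3]
    - [0,0,0.2,0,0,0,0.3]
    - [0,0,0.15,0,0,0,0.3]
    - [0,0,0,0,0,0,0.3]
    - [0,0,0,0,0,0,0.6]
    - [0,0,0,0,0,0,0.66]
    - [0,0,-1,0,0,0,0.66]
    - [0,0,-2,0,0,0,0.66]

```text
time: 29.63
tool_pos: [0.4437, 0.3732, 0.0727]
ee_rot: [[0.986, 0.168, 0.005], [0.168, -0.986, -0.001], [0.004, 0.002, -1.0]]
contact_force: [0.1, -0.3, 0.1]
finger_gap: 0.0563
```

Call:
drive_tool:
  series:
    - [0,0,-3,0,0,0,0.56]
    - [0,2,-3,0,0,0,0.56]
    - [0,4,0,0,0,0,0.56]
    - [0,4,0,0,0,0,0.56]
    - [0,4,0,0,0,-2.4,0.56]
    - [0,4,0,0,0,2.4,0.56]
    - [0,4,0,0,0,0,0.56]
    - [0,4,0,0,0,0,0.56]

```text
time: 30.3
tool_pos: [0.4901, 0.1164, 0.1352]
ee_rot: [[0.986, 0.168, 0.009], [0.168, -0.986, 0.003], [0.01, -0.001, -1.0]]
contact_force: [0.9, -0.0, -0.9]
finger_gap: 0.048
```

Run:
```python
from go import *
go([.54,-.1455,.12],Rt(24.3)); p,d=robot.snapshot("side");P=cloud("side",d); fit(P,.36,.6,.2,.46,.020,.030,"stone top side"); fit(P,.36,.6,.2,.46,.0085,.019,"rack side")
p,d=robot.snapshot("scene");P=cloud("scene",d); fit(P,.36,.6,.2,.46,.020,.030,"stone top scene"); fit(P,.36,.6,.2,.46,.0085,.030,"rack scene")
```

```text
pos [0.4901 0.1164 0.1352] gap 0.04803594215780176 tilt z [ 0.0093  0.0026 -1.    ]
shift cm (tool axes): [ 0.51 26.66  1.5 ]
turn deg (tool axes): [  1.95 -24.79   9.54]
stone top side 113 c 458.3 371.4 size 39.6 50.5 yaw deg 9.35 zmed 0.022
rack side 664 c 484.4 330.3 size 125.8 200.9 yaw deg 9.75 zmed 0.0128
stone top scene 916 c 484.2 334.0 size 124.2 192.5 yaw deg 9.92 zmed 0.0231
rack scene 3968 c 487.0 334.3 size 130.2 196.1 yaw deg 9.72 zmed 0.0149
```

Fine 1 lies flat on the rack. Next is fine 2 in nest 4, the same way.

Call:
drive_tool:
  series:
    - [0,2,0,0.5,-6.1,2.4,0.55]
    - [0,3,0,0.5,-6.1,2.4,0.55]
    - [0,3,0,0.5,-6.2,2.4,0.55]
    - [0,3,0,0.5,-6.2,2.3,0.55]
    - [0,3,0,0,0,0,0.55]
    - [0,4,0,0,0,0,0.55]
    - [0,4,0,0,0,0,0.55]
    - [0,4,0,0,0,0,0.55]

```text
time: 31.07
tool_pos: [0.5009, -0.1426, 0.1335]
ee_rot: [[0.912, 0.001, -0.41], [0.001, -1.0, 0.0], [-0.41, -0.001, -0.912]]
contact_force: [0.8, -0.3, -0.6]
finger_gap: 0.0471
```

Call:
drive_tool:
  series:
    - [0,0,0,0,0,0,0.55]
    - [0,0,0,0,0,0,0.55]
    - [0,0,0,0,0,0,0.55]
    - [0,0,0,0,0,0,0.55]
    - [0,0,0,0,0,0,0.55]
    - [0,0,0,0,0,0,0.55]
    - [0,0,0,0,0,0,0.55]
    - [0,0,0,0,0,0,0.55]

```text
time: 31.73
tool_pos: [0.5008, -0.1406, 0.1329]
ee_rot: [[0.912, 0.002, -0.41], [0.002, -1.0, 0.0], [-0.41, -0.001, -0.912]]
contact_force: [0.3, -0.4, -0.2]
finger_gap: 0.0467
```

```bash
python3 -c "
from go import *
go([.5065,-.1453,.0905],Rt(24));go([.4927,-.1453,.0594],Rt(24))"; python3 wprof.py
```

```text
pos [ 0.5008 -0.1406  0.1329] gap 0.04674959525008233 tilt z [-0.4102  0.0002 -0.912 ]
shift cm (tool axes): [2.26 0.48 3.64]
turn deg (tool axes): [-0.01  0.22  0.1 ]
pos [ 0.5008 -0.1406  0.1329] gap 0.04674959525008233 tilt z [-0.4102  0.0002 -0.912 ]
shift cm (tool axes): [2.28 0.48 7.04]
turn deg (tool axes): [-0.01  0.22  0.1 ]
[ 0.5008 -0.1406  0.1329]
0.033 [(466, 28.9), (469, 22.0), (472, 22.3), (484, 44.8), (487, 44.8), (490, 43.7), (493, 42.5), (496, 41.3), (499, 40.0), (520, 31.5)]
   y range proud 0.0087 0.0337
-0.091 [(466, 29.5), (469, 22.0), (487, 43.7), (490, 43.4), (493, 42.2), (496, 41.0), (499, 40.0), (520, 31.8), (538, 24.6)]
   y range proud -0.1229 -0.0676
-0.1455 [(466, 33.0), (469, 31.8), (484, 47.3), (487, 46.5), (490, 45.1), (493, 43.8), (496, 42.4), (499, 41.1), (520, 31.6), (538, 23.5)]
   y range proud -0.1676 -0.1135
```

Call:
drive_tool:
  series:
    - [1.1,0.48,1.8,0,0,0,0.55]
    - [1.18,0,1.8,0,0,0,0.55]
    - [0,0,1.2,0,0,0,0.55]
    - [0,0,0.8,0,0,0,0.55]
    - [0,0,0.5,0,0,0,0.55]
    - [0,0,0.4,0,0,0,0.55]
    - [0,0,0.3,0,0,0,0.55]
    - [0,0,0.15,0,0,0,0.55]

```text
time: 32.45
tool_pos: [0.4931, -0.1459, 0.0604]
ee_rot: [[0.912, 0.0, -0.41], [0.001, -1.0, 0.0], [-0.41, -0.001, -0.912]]
contact_force: [0.2, -0.3, -0.2]
finger_gap: 0.0471
```

```bash
python3 -c "
from go import *
go([.4927,-.1453,.0594],Rt(24)); print(robot.state()['contact_force'])"
```

```text
pos [ 0.4931 -0.1459  0.0604] gap 0.04711028713284655 tilt z [-0.4096  0.0004 -0.9123]
shift cm (tool axes): [ 0.   -0.06  0.11]
turn deg (tool axes): [-0.03  0.18  0.04]
[ 0.2299 -0.2972 -0.172 ]
```

Call:
drive_tool:
  series:
    - [0,-0.05,0.1,0,0,0,0.55]
    - [0,0,0,0,0,0,0.3]
    - [0,0,0,0,0,0,0.3]
    - [0,0,0,0,0,0,0.3]
    - [0,0,0,0,0,0,0.3]
    - [0,0,0,0,0,0,0.3]
    - [0,0,0,0,0,0,0.3]
    - [0,0,0,0,0,0,0.3]

```text
time: 33.12
tool_pos: [0.4927, -0.1455, 0.0594]
ee_rot: [[0.912, 0.0, -0.41], [0.001, -1.0, 0.0], [-0.41, -0.001, -0.912]]
contact_force: [-0.3, 0.7, 3.2]
finger_gap: 0.043
```

Call:
drive_tool:
  series:
    - [-0.2,0,-0.5,0,0,0,0.3]
    - [-0.3,0,-0.8,0,0,0,0.3]
    - [-0.3,0,-1,0,0,0,0.3]
    - [-0.3,0,-1.5,0,0,0,0.3]
    - [0,0,-2,0,0,0,0.3]
    - [0,0,-2,0,0,0,0.3]
    - [0,0,0,0,0,0,0.3]
    - [0,0,0,0,0,0,0.3]

```text
time: 33.78
tool_pos: [0.5155, -0.1457, 0.1361]
ee_rot: [[0.913, 0.001, -0.408], [0.001, -1.0, -0.0], [-0.408, -0.0, -0.913]]
contact_force: [-0.4, 0.1, -0.4]
finger_gap: 0.0429
```

```bash
python3 -c "
from go import *
go([.48,.3,.15],Rt(0,9.8))"; python3 -W ignore prof.py
```

```text
pos [ 0.5155 -0.1457  0.1361] gap 0.04293965054307399 tilt z [-0.4076 -0.0001 -0.9132]
shift cm (tool axes): [ -3.77 -44.57   0.18]
turn deg (tool axes): [-2.06 23.99 -9.61]
[ 0.5145 -0.1455  0.135 ]
0.0875 [(0.465, 0.0214), (0.477, 0.0206), (0.489, 0.0204), (0.501, 0.0205), (0.513, 0.0185), (0.525, 0.0135), (0.537, 0.0078)]
0.033 [(0.465, 0.0222), (0.477, 0.0217), (0.489, 0.0424), (0.501, 0.0366), (0.513, 0.0322), (0.525, 0.0265), (0.537, 0.0235)]
-0.091 [(0.465, 0.0229), (0.477, 0.021), (0.489, 0.0419), (0.501, 0.0371), (0.513, 0.0317), (0.525, 0.0265), (0.537, 0.0227)]
-0.1455 [(0.465, 0.0242), (0.477, 0.0212), (0.489, 0.021), (0.501, 0.0208), (0.513, 0.0187), (0.525, 0.0141), (0.537, 0.0086)]
```

Call:
drive_tool:
  series:
    - [0,0,-2,0,0,0,0.3]
    - [0,-3,-1,-0.5,6,-2.4,0.3]
    - [0,-3,0,-0.5,6,-2.4,0.3]
    - [0,-3,0,-0.5,6,-2.4,0.3]
    - [0,-3,0,-0.5,6.5,-2.4,0.3]
    - [0,-4,0,0,0,0,0.3]
    - [0,-4,0,0,0,0,0.3]
    - [0,-4,0,0,0,0,0.3]

```text
time: 34.5
tool_pos: [0.4965, 0.0933, 0.1626]
ee_rot: [[0.986, 0.169, 0.004], [0.169, -0.986, 0.003], [0.005, -0.002, -1.0]]
contact_force: [0.9, 0.3, -1.3]
finger_gap: 0.0435
```

Call:
drive_tool:
  series:
    - [0,-4,0,0,0,0,0.3]
    - [0,-4,0,0,0,0,0.3]
    - [0,-4,0,0,0,0,0.3]
    - [0,-3,0,0,0,0,0.3]
    - [0,0,0,0,0,0,0.3]
    - [0,0,0,0,0,0,0.3]
    - [0,0,0,0,0,0,0.3]
    - [0,0,0,0,0,0,0.3]

```text
time: 35.17
tool_pos: [0.4735, 0.2383, 0.1629]
ee_rot: [[0.986, 0.167, 0.005], [0.167, -0.986, 0.001], [0.005, -0.001, -1.0]]
contact_force: [0.4, 0.6, -0.3]
finger_gap: 0.0434
```

```bash
cat > held.py <<'E'
from go import *
def held(zr=(-.024,-.006)):
    c=cam("wrist"); p,d=robot.snapshot("wrist"); P=cloud("wrist",d,c); s=robot.state(); T=np.array(s["tool_pos"]); A=np.array(s["ee_rot"])
    q=(P-T)@A; m=(q[...,0]>-.05)&(q[...,0]<.11)&(abs(q[...,1])<.03)&(q[...,2]>.005)&(q[...,2]<.05)
    k=q[m]; k=k[(k[:,0]>.015)]
    L=np.linalg.lstsq(np.c_[k[:,0],k[:,1],np.ones(len(k))],k[:,2],rcond=None)[0]
    print("held n",len(k),"x max",np.percentile(k[:,0],99.5).round(4),"y",np.percentile(k[:,1],[1,99]).round(4),"top depth at TCP, slopes(deg)",L[2].round(4),np.degrees(L[:2]).round(2))
E
python3 - <<'E'
from held import *
go([.4592,.2837,.048],Rt(0,9.8)); held()
p,d=robot.snapshot("side");P=cloud("side",d); fit(P,.36,.6,.2,.46,.0085,.019,"rack side")
p,d=robot.snapshot("scene");P=cloud("scene",d);  fit(P,.36,.6,.2,.46,.0085,.030,"rack scene")
E
```

```text
pos [0.4735 0.2383 0.1629] gap 0.04343388127927257 tilt z [ 0.0048  0.0015 -1.    ]
shift cm (tool axes): [-0.7  -4.71 11.49]
turn deg (tool axes): [-0.04 -0.28 -0.17]
held n 22174 x max 0.0808 y [-0.0233  0.0209] top depth at TCP, slopes(deg) 0.0156 [ 0.76 -0.15]
rack side 970 c 484.7 328.7 size 125.6 199.2 yaw deg 9.92 zmed 0.0119
rack scene 3949 c 486.4 334.3 size 129.4 197.1 yaw deg 10.34 zmed 0.0149
```

Call:
drive_tool:
  series:
    - [-0.3,-2.3,1,0,0.8,0,0.3]
    - [-0.4,-2.4,1,0,0,0,0.3]
    - [0,0,2,0,0,0,0.3]
    - [0,0,2.5,0,0,0,0.3]
    - [0,0,2.5,0,0,0,0.3]
    - [0,0,1.5,0,0,0,0.3]
    - [0,0,0.8,0,0,0,0.3]
    - [0,0,0,0,0,0,0.3]

```text
time: 35.98
tool_pos: [0.4598, 0.2846, 0.0488]
ee_rot: [[0.986, 0.168, 0.017], [0.168, -0.986, 0.003], [0.017, -0.0, -1.0]]
contact_force: [0.1, -0.3, -1.2]
finger_gap: 0.0431
```

Run:
```python
from held import *
go([.4592,.2837,.0405],Rt(0,9.8))
```

```text
pos [0.4598 0.2846 0.0488] gap 0.04314439773988692 tilt z [ 0.0168  0.0031 -0.9999]
shift cm (tool axes): [-0.09  0.08  0.83]
turn deg (tool axes): [-0.01 -0.98 -0.1 ]
```

Call:
drive_tool:
  series:
    - [-0.1,0.1,0.4,0,-0.8,0,0.3]
    - [0,0,0.3,0,0,0,0.3]
    - [0,0,0.1,0,0,0,0.3]
    - [0,0,0,0,0,0,0.3]
    - [0,0,0,0,0,0,0.6]
    - [0,0,0,0,0,0,0.64]
    - [0,0,-1,0,0,0,0.64]
    - [0,0,-2,0,0,0,0.64]

```text
time: 36.65
tool_pos: [0.4583, 0.2839, 0.0715]
ee_rot: [[0.985, 0.17, 0.002], [0.17, -0.985, 0.001], [0.002, -0.0, -1.0]]
contact_force: [0.3, -0.1, 0.2]
finger_gap: 0.0544
```

Call:
drive_tool:
  series:
    - [0,0,-3,0,0,0,0.6]
    - [0,3,-3,0,0,0,0.6]
    - [0,4,-1,0.45,-5.5,2.4,0.6]
    - [0,4,0,0.45,-5.5,2.4,0.6]
    - [0,4,0,0.45,-5.5,2.4,0.6]
    - [0,4,0,0.45,-5.5,2.4,0.6]
    - [0,4,0,0,0,0,0.6]
    - [0,2,0,0,0,0,0.6]

```text
time: 37.32
tool_pos: [0.4818, 0.03, 0.1406]
ee_rot: [[0.928, -0.006, -0.372], [-0.006, -1.0, 0.0], [-0.372, 0.002, -0.928]]
contact_force: [-0.3, 0.3, 0.5]
finger_gap: 0.0514
```

```bash
python3 - <<'E'
from go import *
go([.4952,.0332,.0588],Rt(21.5)); p,d=robot.snapshot("side");P=cloud("side",d); fit(P,.36,.6,.2,.46,.0085,.019,"rack side")
p,d=robot.snapshot("scene");P=cloud("scene",d);  fit(P,.36,.6,.2,.46,.0085,.030,"rack scene"); fit(P,.36,.6,.2,.46,.0205,.030,"tops"); cv2.imwrite("pics/c8.png",cv2.resize(p[230:420,90:340],None,fx=3,fy=3))
E
python3 wprof.py
```

```text
pos [0.4818 0.03   0.1406] gap 0.05140743833772427 tilt z [-0.3717  0.0004 -0.9284]
shift cm (tool axes): [ 4.28 -0.34  7.1 ]
turn deg (tool axes): [-0.02  0.32 -0.37]
rack side 581 c 484.9 329.7 size 126.3 201.7 yaw deg 9.69 zmed 0.0134
rack scene 4504 c 486.5 334.1 size 129.1 196.5 yaw deg 9.89 zmed 0.0174
tops 1634 c 484.5 333.4 size 120.9 191.0 yaw deg 10.58 zmed 0.0232
[0.4819 0.0309 0.1414]
0.0875 [(466, 27.7), (469, 21.9), (472, 21.9), (475, 21.9), (478, 21.9), (481, 21.9), (484, 21.9), (487, 21.9), (490, 21.9), (493, 21.9), (496, 22.0), (499, 21.9), (520, 17.7), (538, 9.3)]
   y range proud 0.0555 0.0564
0.033 [(466, 28.2), (469, 21.9), (484, 44.9), (487, 44.8), (490, 43.6), (493, 42.4), (496, 41.2), (499, 39.9), (520, 31.3), (538, 24.0)]
   y range proud 0.0103 0.0564
-0.091 [(466, 29.2), (469, 21.9), (472, 22.0), (475, 22.4), (487, 43.6), (490, 43.3), (493, 42.2), (496, 40.9), (499, 39.8), (520, 31.5), (538, 24.6)]
   y range proud -0.1137 -0.0672
-0.1455 [(466, 29.1), (469, 21.9), (472, 21.8), (475, 21.9), (478, 21.9), (481, 21.8), (484, 21.8), (487, 21.8), (490, 21.9), (493, 21.9), (496, 21.8), (499, 21.8), (520, 18.1)]
   y range proud -0.1137 -0.1135
```

View pics/c8.png

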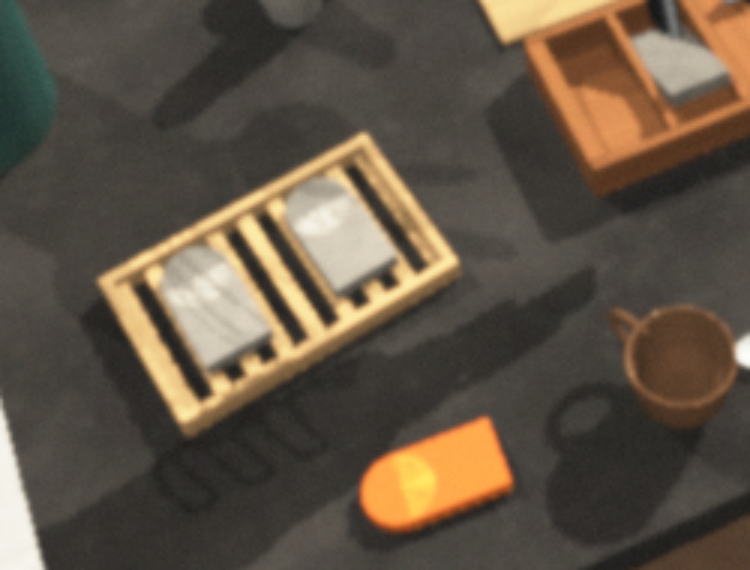

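Both fines lie side by side on the rack. Next is the coarse stone in nest 2.

Call:
drive_tool:
  series:
    - [2.1,-0.25,1.5,0,0,-0.3,0.6]
    - [2.15,0,1.5,0,0,0,0.6]
    - [0,0,1.5,0,0,0,0.6]
    - [0,0,1,0,0,0,0.6]
    - [0,0,0.6,0,0,0,0.6]
    - [0,0,0.4,0,0,0,0.6]
    - [0,0,0.3,0,0,0,0.6]
    - [0,0,0.1,0,0,0,0.6]

```text
time: 38.13
tool_pos: [0.4953, 0.0397, 0.0615]
ee_rot: [[0.929, 0.006, -0.369], [0.007, -1.0, 0.001], [-0.369, -0.004, -0.929]]
contact_force: [0.1, -0.3, 0.9]
finger_gap: 0.0515
```

```bash
python3 -c "
from go import *
go([.4952,.0332,.0588],Rt(21.5)); print(robot.state()['contact_force'])"
```

```text
pos [0.4953 0.0397 0.0615] gap 0.05147835267259681 tilt z [-0.3693  0.0014 -0.9293]
shift cm (tool axes): [0.08 0.65 0.25]
turn deg (tool axes): [-0.08  0.17  0.42]
[ 0.1298 -0.3236  0.9295]
```

The y was off by 6.5 mm because the earlier reading was still transient. I'm lifting, correcting and coming down again.

Call:
drive_tool:
  series:
    - [0,0,-1,0,0,0.4,0.6]
    - [0.08,0.65,0,0,0,0,0.6]
    - [0,0,0,0,0,0,0.6]
    - [0,0,0,0,0,0,0.6]
    - [0,0,0.5,0,0,0,0.6]
    - [0,0,0.4,0,0,0,0.6]
    - [0,0,0.2,0,0,0,0.6]
    - [0,0,0,0,0,0,0.6]

```text
time: 38.8
tool_pos: [0.4948, 0.033, 0.0588]
ee_rot: [[0.928, -0.0, -0.372], [-0.0, -1.0, 0.001], [-0.372, -0.001, -0.928]]
contact_force: [0.7, 0.3, 0.2]
finger_gap: 0.0512
```

```bash
python3 -c "
from go import *
go([.4952,.0332,.0588],Rt(21.5)); print(robot.state()['contact_force'])"; python3 -W ignore prof.py
```

```text
pos [0.4948 0.033  0.0588] gap 0.05119047120581804 tilt z [-0.3717  0.0011 -0.9283]
shift cm (tool axes): [ 0.04 -0.02 -0.01]
turn deg (tool axes): [-0.06  0.32 -0.  ]
[0.7066 0.2756 0.1597]
[0.4952 0.0329 0.0592]
0.0875 [(0.465, 0.0205), (0.477, 0.0203), (0.489, 0.0203), (0.501, nan), (0.513, 0.0192), (0.525, nan), (0.537, nan)]
0.033 [(0.465, 0.022), (0.477, 0.022), (0.489, 0.0427), (0.501, nan), (0.513, 0.0316), (0.525, 0.0265), (0.537, 0.0229)]
-0.091 [(0.465, 0.0272), (0.477, 0.0211), (0.489, 0.0411), (0.501, 0.037), (0.513, 0.0322), (0.525, 0.0284), (0.537, 0.0231)]
-0.1455 [(0.465, 0.0305), (0.477, 0.0209), (0.489, 0.0212), (0.501, 0.021), (0.513, 0.0192), (0.525, 0.0145), (0.537, 0.0087)]
```

Now closing, then pulling up along the slope.

Call:
drive_tool:
  series:
    - [0,0,0,0,0,0,0.3]
    - [0,0,0,0,0,0,0.3]
    - [0,0,0,0,0,0,0.3]
    - [0,0,0,0,0,0,0.3]
    - [0,0,0,0,0,0,0.3]
    - [0,0,0,0,0,0,0.3]
    - [0,0,0,0,0,0,0.3]
    - [0,0,0,0,0,0,0.3]

```text
time: 39.52
tool_pos: [0.4957, 0.0329, 0.0597]
ee_rot: [[0.929, -0.001, -0.37], [-0.0, -1.0, 0.001], [-0.37, -0.001, -0.929]]
contact_force: [0.4, 0.4, 2.0]
finger_gap: 0.0422
```

Call:
drive_tool:
  series:
    - [-0.3,0,-0.3,0,0,0,0.3]
    - [-0.4,0,-0.6,0,0,0,0.3]
    - [-0.4,0,-1,0,0,0,0.3]
    - [-0.3,0,-1.5,0,0,0,0.3]
    - [0,0,-2,0,0,0,0.3]
    - [0,0,-2,0,0,0,0.3]
    - [0,0,-1,0,0,0,0.3]
    - [0,0,0,0,0,0,0.3]

```text
time: 40.18
tool_pos: [0.5157, 0.0327, 0.1456]
ee_rot: [[0.931, -0.001, -0.365], [-0.0, -1.0, 0.002], [-0.365, -0.001, -0.931]]
contact_force: [1.1, 0.1, -1.2]
finger_gap: 0.0423
```

Run:
```python
from held import *
go([.48,-.2,.15],Rt(0,-6.6)); held()
p,d=robot.snapshot("side");P=cloud("side",d); fit(P,.3,.6,-.45,-.2,.018,.035,"pan side"); cv2.imwrite("pics/s8.png",p)
p,d=robot.snapshot("scene");P=cloud("scene",d);  fit(P,.3,.6,-.45,-.2,.018,.035,"pan scene")
r=robot.regions_of("side","soaking_pan")[0]; print(r["confidence"],r["uv"]); v,u=np.where(r["mask"]); print(cv2.minAreaRect(np.c_[u,v].astype(np.float32)))
```

```text
pos [0.5157 0.0327 0.1456] gap 0.042315059512323165 tilt z [-0.3653  0.0016 -0.9309]
shift cm (tool axes): [-3.48 23.27  0.85]
turn deg (tool axes): [ 1.14 21.41  6.49]
held n 23144 x max 0.0815 y [-0.0243  0.0205] top depth at TCP, slopes(deg) 0.0155 [ 2.02 -0.17]
pan side 901 c 401.3 -290.6 size 129.0 195.4 yaw deg -6.22 zmed 0.0271
pan scene 35 c 339.9 -375.7 size 11.5 24.0 yaw deg 62.81 zmed 0.0259
0.76 [272.6, 368.4]
((270.30572509765625, 367.99462890625), (78.41419219970703, 106.04242706298828), 1.5911402702331543)
```

The pan has been knocked; it is now near (0.4025, -0.288), yaw about -6.3°. Stone 2 is held. I'm levelling it and going over there.

Call:
drive_tool:
  series:
    - [0,3,-1,0.3,5.8,1.6,0.3]
    - [0,4,-1,0.3,5.8,1.6,0.3]
    - [0,4,0,0.3,5.8,1.6,0.3]
    - [0,4,0,0.3,6,1.6,0.3]
    - [-3,4,0,0,0,0,0.3]
    - [-3,4,0,0,0,0,0.3]
    - [-3,4,0,0,0,0,0.3]
    - [0,0,0,0,0,0,0.3]

```text
time: 41.05
tool_pos: [0.4204, -0.2144, 0.1586]
ee_rot: [[0.992, -0.124, 0.025], [-0.124, -0.992, -0.002], [0.026, -0.001, -1.0]]
contact_force: [0.3, -1.3, -1.5]
finger_gap: 0.0422
```

Call:
drive_tool:
  series:
    - [0,0,0,0,0,0,0.3]
    - [0,0,0,0,0,0,0.3]
    - [0,0,0,0,0,0,0.3]
    - [0,0,0,0,0,0,0.3]
    - [0,0,0,0,0,0,0.3]
    - [0,0,0,0,0,0,0.3]
    - [0,0,0,0,0,0,0.3]
    - [0,0,0,0,0,0,0.3]

```text
time: 41.72
tool_pos: [0.4277, -0.2078, 0.1597]
ee_rot: [[0.993, -0.113, 0.029], [-0.113, -0.994, -0.001], [0.029, -0.002, -1.0]]
contact_force: [0.2, 0.0, -0.8]
finger_gap: 0.0423
```

Run:
```python
from held import *
go([.3647,-.3291,.05],Rt(0,-6.3)); held()
p,d=robot.snapshot("side");P=cloud("side",d); fit(P,.3,.5,-.45,-.15,.018,.035,"pan side")
c=cam("wrist");p,d=robot.snapshot("wrist");P=cloud("wrist",d,c); fit(P,.3,.6,-.45,-.17,.02,.033,"pan wrist"); cv2.imwrite("pics/w9.png",p)
s=robot.state(); print(s["joints"])
```

```text
pos [ 0.4277 -0.2078  0.1597] gap 0.042344877936313745 tilt z [ 0.0294 -0.0014 -0.9996]
shift cm (tool axes): [-5.21 12.79 10.79]
turn deg (tool axes): [-0.11 -1.68 -0.17]
held n 22878 x max 0.081 y [-0.0245  0.0203] top depth at TCP, slopes(deg) 0.0179 [ 2.67 -0.18]
pan side 1477 c 414.6 -265.7 size 149.8 247.6 yaw deg -6.86 zmed 0.0268
pan wrist 6360 c 454.1 -273.6 size 226.4 231.6 yaw deg -6.21 zmed 0.0274
[ 0.0306  0.1129  0.3898  1.935  -0.0609  1.0754 -1.2385]
```

View pics/w9.png

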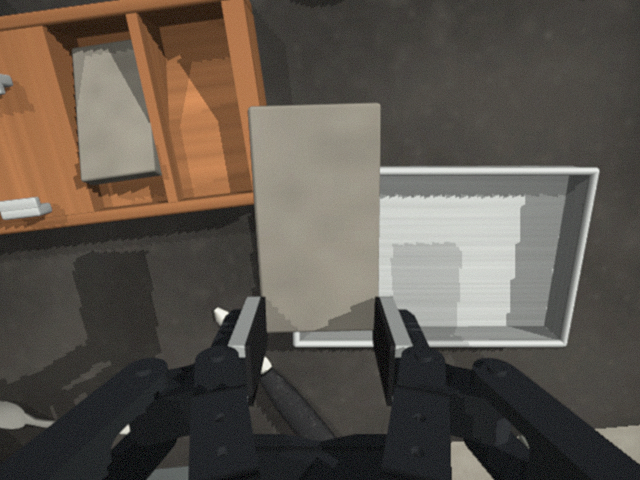

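The rim's outer corners are at (598,168), (568,346) and (294,346). I'm computing the pan pose from those.

Run:
```python
from held import *
a,b,c=[ray("wrist",uv,.028)[:2] for uv in[(598,168),(568,346),(294,346)]]
print(a,b,c,np.linalg.norm(a-b),np.linalg.norm(b-c)); ex=(a-b)/np.linalg.norm(a-b); ey=(c-b)/np.linalg.norm(c-b)
print("yaw",np.degrees(np.arctan2(ex[1],ex[0])),np.degrees(np.arctan2(-ey[0],ey[1])))
y=np.radians(-6.3); ex=np.array([np.cos(y),np.sin(y)]);ey=np.array([-ex[1],ex[0]])
for C in((a+b)/2+.098*ey, b+.063*ex+.098*ey, c+.063*ex-.098*ey): print("centre",C)
C=np.mean([(a+b)/2+.098*ey, c+.063*ex-.098*ey],0)
for k in(-1,1):
  s=C+k*.045*ey; go([*(s-.035*ex),.05],Rt(0,-6.3))
```

```text
[ 0.4566 -0.3885] [ 0.3296 -0.3767] [ 0.3519 -0.1795] 0.12750572585543693 0.19850289430596849
yaw -5.311242691612899 -6.4649379999250645
centre [ 0.4038 -0.2852]
centre [ 0.403  -0.2862]
centre [ 0.4038 -0.2838]
pos [ 0.4275 -0.2079  0.1597] gap 0.04283150817834185 tilt z [ 0.0295 -0.0013 -0.9996]
shift cm (tool axes): [-5.29 12.41 10.79]
turn deg (tool axes): [-0.11 -1.69 -0.2 ]
pos [ 0.4275 -0.2079  0.1597] gap 0.04283150817834185 tilt z [ 0.0295 -0.0013 -0.9996]
shift cm (tool axes): [-5.33  3.41 10.81]
turn deg (tool axes): [-0.11 -1.69 -0.2 ]
```

Call:
drive_tool:
  series:
    - [-1.3,3.1,0,0,1,0,0.3]
    - [-1.3,3.1,0,0,0,0,0.3]
    - [-1.3,3.1,0,0,0,0,0.3]
    - [-1.4,3.1,0,0,0,0,0.3]
    - [0,0,2,0,0,0,0.3]
    - [0,0,3,0,0,0,0.3]
    - [0,0,2.5,0,0,0,0.3]
    - [0,0,1.5,0,0,0,0.3]

```text
time: 42.53
tool_pos: [0.364, -0.3248, 0.065]
ee_rot: [[0.992, -0.114, 0.045], [-0.114, -0.994, -0.002], [0.045, -0.003, -0.999]]
contact_force: [0.2, 0.7, -0.8]
finger_gap: 0.0423
```

Call:
drive_tool:
  series:
    - [0,0,0.5,0,0,0,0.3]
    - [0,0,0,0,0,0,0.3]
    - [0,0,0,0,0,0,0.3]
    - [0,0,0,0,0,0,0.3]
    - [0,0,0,0,0,0,0.3]
    - [0,0,0,0,0,0,0.3]
    - [0,0,0,0,0,0,0.3]
    - [0,0,0,0,0,0,0.3]

```text
time: 43.2
tool_pos: [0.3655, -0.3255, 0.0628]
ee_rot: [[0.992, -0.113, 0.048], [-0.113, -0.994, -0.004], [0.048, -0.002, -0.999]]
contact_force: [-0.8, -0.8, -1.1]
finger_gap: 0.0424
```

Run:
```python
from held import *
C=np.array([.4037,-.2848]);y=np.radians(-6.3); ex=np.array([np.cos(y),np.sin(y)]);ey=np.array([-ex[1],ex[0]])
go([*(C-.045*ey-.035*ex),.032],Rt(0,-6.3)); print(robot.state()["contact_force"]); held()
```

```text
pos [ 0.3655 -0.3255  0.0628] gap 0.042440033243410294 tilt z [ 0.0476 -0.0036 -0.9989]
shift cm (tool axes): [-0.3   0.04  3.07]
turn deg (tool axes): [-0.1  -2.74 -0.2 ]
[-0.818  -0.7646 -1.1007]
held n 25434 x max 0.0959 y [-0.0251  0.024 ] top depth at TCP, slopes(deg) 0.0119 [10.8   0.77]
```

Call:
drive_tool:
  series:
    - [-0.15,0,1,0,0,0,0.3]
    - [0,0,0.9,0,0,0,0.3]
    - [0,0,0.6,0,0,0,0.3]
    - [0,0,0.3,0,0,0,0.3]
    - [0,0,0.15,0,0,0,0.3]
    - [0,0,0,0,0,0,0.3]
    - [0,0,0,0,0,0,0.3]
    - [0,0,0,0,0,0,0.3]

```text
time: 43.92
tool_pos: [0.3649, -0.3253, 0.0326]
ee_rot: [[0.992, -0.113, 0.046], [-0.113, -0.994, -0.003], [0.046, -0.003, -0.999]]
contact_force: [-3.3, 2.0, 3.3]
finger_gap: 0.042
```

Stone 2 has touched the pan floor. I'm releasing and going back for stone 3. It stands less proud, so I'll use a 12° tilt.

Call:
drive_tool:
  series:
    - [0,0,0,0,0,0,0.6]
    - [0,0,0,0,0,0,0.64]
    - [0,0,-1,0,0,0,0.64]
    - [0,0,-2.5,0,0,0,0.64]
    - [0,0,-3.5,0,0,0,0.64]
    - [1,-2,-3,0,0,0,0.6]
    - [2,-4,0,-0.2,-3.7,-1.6,0.6]
    - [2,-4,0,-0.2,-3.7,-1.6,0.6]

```text
time: 44.58
tool_pos: [0.4182, -0.2379, 0.1381]
ee_rot: [[0.995, -0.063, -0.077], [-0.064, -0.998, -0.003], [-0.077, 0.007, -0.997]]
contact_force: [1.1, -0.2, 0.0]
finger_gap: 0.0513
```

Call:
drive_tool:
  series:
    - [2,-4,0,-0.2,-3.7,-1.6,0.6]
    - [2,-4,0,-0.2,-3.7,-1.6,0.6]
    - [2,-4,0,0,0,0,0.6]
    - [2,0,0,0,0,0,0.6]
    - [0,0,0,0,0,0,0.6]
    - [0,0,0,0,0,0,0.6]
    - [0,0,0,0,0,0,0.6]
    - [0,0,0,0,0,0,0.6]

```text
time: 45.25
tool_pos: [0.4945, -0.127, 0.1216]
ee_rot: [[0.978, -0.004, -0.21], [-0.004, -1.0, -0.002], [-0.21, 0.003, -0.978]]
contact_force: [-0.6, -0.3, 0.4]
finger_gap: 0.0513
```

```bash
python3 - <<'E'
from go import *
go([.4957,-.0907,.0577],Rt(12)); p,d=robot.snapshot("side");P=cloud("side",d); fit(P,.3,.5,-.42,-.17,.018,.035,"pan side"); fit(P,.34,.48,-.365,-.17,.0,.0175,"stone in pan")
cv2.imwrite("pics/c9.png",cv2.resize(p[290:480,180:400],None,fx=3,fy=3))
E
python3 wprof.py
```

```text
pos [ 0.4945 -0.127   0.1216] gap 0.05126566125386257 tilt z [-0.2098 -0.0024 -0.9777]
shift cm (tool axes): [ 1.44 -3.66  6.21]
turn deg (tool axes): [ 0.14  0.11 -0.24]
pan side 1386 c 413.5 -276.6 size 150.2 226.4 yaw deg -6.56 zmed 0.0269
stone in pan 5755 c 410.0 -267.6 size 139.9 194.9 yaw deg 0.0 zmed 0.0028
[ 0.4945 -0.127   0.1216]
0.033 [(466, 28.4), (469, 22.0), (472, 22.0), (475, 21.9), (478, 22.0), (481, 22.0), (484, 21.9), (487, 21.9), (490, 22.0), (493, 22.0), (496, 22.0), (499, 22.0), (520, 18.0), (538, 9.5)]
-0.091 [(466, 29.6), (469, 21.9), (472, 22.0), (475, 22.2), (487, 43.5), (490, 43.5), (493, 42.3), (496, 40.9), (499, 39.9), (520, 31.6), (538, 24.6)]
   y range proud -0.114 -0.0677
-0.1455 [(466, 30.4), (469, 22.0), (472, 21.8), (475, 21.8), (478, 21.9), (481, 21.9), (484, 21.8), (487, 21.9), (490, 21.9), (493, 21.9), (496, 21.9), (499, 21.8), (520, 18.2), (538, 9.8)]
   y range proud -0.114 -0.1135
```

View pics/c9.png

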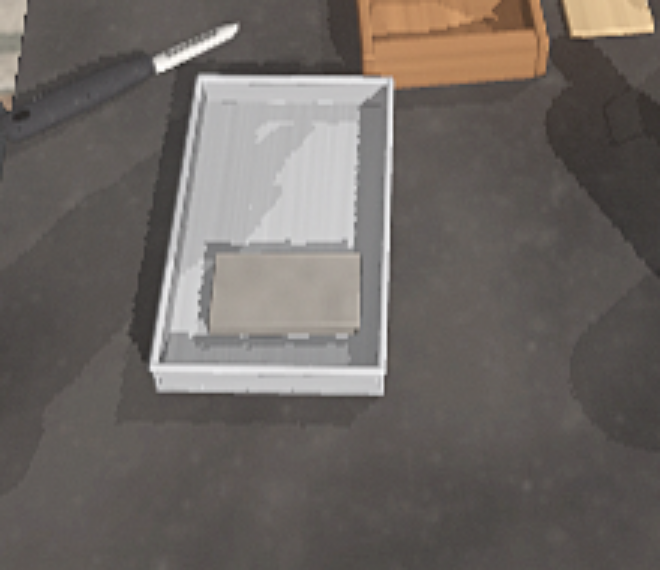

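The coarse stone lies flat in the pan. Now the approach to stone 3.

Call:
drive_tool:
  series:
    - [0.7,-1.8,0,0,0,-0.2,0.6]
    - [0.74,-1.86,1,0,0,0,0.6]
    - [0,0,1.2,0,0,0,0.6]
    - [0,0,1.2,0,0,0,0.6]
    - [0,0,0.8,0,0,0,0.6]
    - [0,0,0.6,0,0,0,0.6]
    - [0,0,0.3,0,0,0,0.6]
    - [0,0,0,0,0,0,0.6]

```text
time: 46.02
tool_pos: [0.4981, -0.0898, 0.0677]
ee_rot: [[0.978, 0.001, -0.211], [0.001, -1.0, -0.002], [-0.211, 0.002, -0.978]]
contact_force: [0.1, -0.4, 0.7]
finger_gap: 0.0509
```

```bash
python3 -c "
from go import *
go([.4957,-.0907,.0577],Rt(12)); print(robot.state()['contact_force'])"
```

```text
pos [ 0.4981 -0.0898  0.0677] gap 0.05093726509640315 tilt z [-0.2107 -0.0022 -0.9775]
shift cm (tool axes): [-0.02  0.09  1.03]
turn deg (tool axes): [0.13 0.16 0.04]
[ 0.0662 -0.3724  0.685 ]
```

Call:
drive_tool:
  series:
    - [0,0.09,0.4,0,0,0,0.6]
    - [0,0,0.4,0,0,0,0.6]
    - [0,0,0.2,0,0,0,0.6]
    - [0,0,0,0,0,0,0.6]
    - [0,0,0,0,0,0,0.3]
    - [0,0,0,0,0,0,0.3]
    - [0,0,0,0,0,0,0.3]
    - [0,0,0,0,0,0,0.3]

```text
time: 46.68
tool_pos: [0.4966, -0.0903, 0.0585]
ee_rot: [[0.978, 0.002, -0.21], [0.002, -1.0, -0.002], [-0.21, 0.002, -0.978]]
contact_force: [0.2, -0.2, 1.3]
finger_gap: 0.043
```

Call:
drive_tool:
  series:
    - [0,0,0,0,0,0,0.3]
    - [0,0,0,0,0,0,0.3]
    - [-0.3,0,-0.3,0,0,0,0.3]
    - [-0.4,0,-0.6,0,0,0,0.3]
    - [-0.4,0,-1,0,0,0,0.3]
    - [-0.3,0,-1.5,0,0,0,0.3]
    - [0,0,-2,0,0,0,0.3]
    - [0,0,-2,0,0,0,0.3]

```text
time: 47.35
tool_pos: [0.4979, -0.0902, 0.1351]
ee_rot: [[0.978, 0.002, -0.21], [0.001, -1.0, -0.002], [-0.21, 0.002, -0.978]]
contact_force: [-0.5, 0.1, -1.5]
finger_gap: 0.0425
```

Call:
drive_tool:
  series:
    - [0,0,-1.5,0,0,0,0.3]
    - [0,0,0,0,0,0,0.3]
    - [0,0,0,0,0,0,0.3]
    - [0,0,0,0,0,0,0.3]
    - [0,0,0,0,0,0,0.3]
    - [0,0,0,0,0,0,0.3]
    - [0,0,0,0,0,0,0.3]
    - [0,0,0,0,0,0,0.3]

```text
time: 48.02
tool_pos: [0.5012, -0.0901, 0.1477]
ee_rot: [[0.977, 0.002, -0.211], [0.002, -1.0, -0.002], [-0.211, 0.002, -0.977]]
contact_force: [0.3, 0.5, -1.2]
finger_gap: 0.0425
```

```bash
python3 - <<'E'
from held import *
C=np.array([.4037,-.2848]);y=np.radians(-6.3); ex=np.array([np.cos(y),np.sin(y)]);ey=np.array([-ex[1],ex[0]])
go([*(C+.045*ey-.034*ex),.15],Rt(0,-6.3)); held(); print(C+.045*ey-.034*ex)
E
python3 -W ignore prof.py
```

```text
pos [ 0.5012 -0.0901  0.1477] gap 0.04245460376848559 tilt z [-0.2111 -0.0023 -0.9775]
shift cm (tool axes): [-12.42  14.6    2.48]
turn deg (tool axes): [ 0.79 12.17  6.38]
held n 20861 x max 0.0787 y [-0.0231  0.0216] top depth at TCP, slopes(deg) 0.0172 [10.4   0.13]
[ 0.3748 -0.2363]
[ 0.5013 -0.0901  0.1479]
0.0875 [(0.465, 0.0209), (0.477, 0.0204), (0.489, 0.0202), (0.501, 0.0207), (0.513, nan), (0.525, nan), (0.537, nan)]
0.033 [(0.465, 0.0215), (0.477, 0.0206), (0.489, 0.0204), (0.501, 0.0224), (0.513, nan), (0.525, nan), (0.537, nan)]
-0.091 [(0.465, 0.0233), (0.477, 0.0208), (0.489, 0.0207), (0.501, 0.0208), (0.513, 0.0194), (0.525, 0.0134), (0.537, 0.0089)]
-0.1455 [(0.465, 0.0229), (0.477, 0.021), (0.489, 0.0207), (0.501, 0.0209), (0.513, 0.0193), (0.525, 0.0136), (0.537, 0.0085)]
```

Call:
drive_tool:
  series:
    - [0,2,-1,0.2,5.7,1.6,0.3]
    - [0,3,0,0.2,5.7,1.6,0.3]
    - [0,3,0,0.2,5.6,1.6,0.3]
    - [0,3,0,0.2,5.6,1.6,0.3]
    - [-3,2,0,0,0,0,0.3]
    - [-3,0,0,0,0,0,0.3]
    - [-3,0,0,0,0,0,0.3]
    - [0,0,0,0,0,0,0.3]

```text
time: 48.78
tool_pos: [0.4021, -0.2098, 0.139]
ee_rot: [[0.978, -0.113, 0.176], [-0.114, -0.994, -0.007], [0.176, -0.013, -0.984]]
contact_force: [-0.3, -0.7, -1.9]
finger_gap: 0.0425
```

Call:
drive_tool:
  series:
    - [0,0,0,0,0,0,0.3]
    - [0,0,0,0,0,0,0.3]
    - [0,0,0,0,0,0,0.3]
    - [0,0,0,0,0,0,0.3]
    - [0,0,0,0,0,0,0.3]
    - [0,0,0,0,0,0,0.3]
    - [0,0,0,0,0,0,0.3]
    - [0,0,0,0,0,0,0.3]

```text
time: 49.45
tool_pos: [0.4087, -0.21, 0.1414]
ee_rot: [[0.977, -0.109, 0.181], [-0.109, -0.994, -0.01], [0.181, -0.01, -0.983]]
contact_force: [0.2, 0.7, -0.5]
finger_gap: 0.0422
```

```bash
cat > pan.py <<'E'
from held import *
C=np.array([.4037,-.2848]);y=np.radians(-6.3); ex=np.array([np.cos(y),np.sin(y)]);ey=np.array([-ex[1],ex[0]])
go([*(C+.045*ey-.032*ex),.065],Rt(-10.4,-6.3)); held(); s=robot.state(); print(s["joints"],s["contact_force"])
p,d=robot.snapshot("side");P=cloud("side",d); fit(P,.3,.44,-.42,-.32,.018,.035,"pan side right end")
E
python3 pan.py
```

```text
pos [ 0.4087 -0.21    0.1414] gap 0.042194227481587354 tilt z [ 0.1815 -0.0097 -0.9833]
shift cm (tool axes): [-4.22  3.07  6.96]
turn deg (tool axes): [-0.59 -0.06 -0.05]
held n 20848 x max 0.0787 y [-0.0231  0.0216] top depth at TCP, slopes(deg) 0.0173 [10.59  0.04]
[ 0.0293 -0.0042  0.4317  2.1073 -0.0921  0.8721 -1.1662] [-1.0656  0.292  -1.4899]
pan side right end 405 c 373.6 -377.2 size 53.2 126.9 yaw deg 56.14 zmed 0.0269
```

Call:
drive_tool:
  series:
    - [-1,0.8,0.5,-0.3,0,0,0.3]
    - [-1,0.8,0.5,-0.3,0,0,0.3]
    - [-1,0.8,1,0,0,0,0.3]
    - [-0.9,0.7,1.5,0,0,0,0.3]
    - [0,0,1.5,0,0,0,0.3]
    - [0,0,0,0,0,0,0.3]
    - [0,0,0,0,0,0,0.3]
    - [0,0,0,0,0,0,0.3]

```text
time: 50.22
tool_pos: [0.3759, -0.2378, 0.0854]
ee_rot: [[0.977, -0.111, 0.181], [-0.109, -0.994, -0.02], [0.182, 0.0, -0.983]]
contact_force: [-0.0, 0.8, 0.0]
finger_gap: 0.0425
```

```bash
python3 pan.py; cp pics/s8.png /dev/null
python3 - <<'E'
from h import *
p,d=robot.snapshot("side"); cv2.imwrite("pics/c10.png",cv2.resize(p[250:480,160:400],None,fx=2.5,fy=2.5))
E
```

```text
pos [ 0.3759 -0.2378  0.0854] gap 0.04245563792009921 tilt z [ 0.1805 -0.0204 -0.9834]
shift cm (tool axes): [-0.29 -0.14  2.02]
turn deg (tool axes): [ 0.02 -0.07 -0.08]
held n 20685 x max 0.0781 y [-0.0231  0.0216] top depth at TCP, slopes(deg) 0.0177 [10.6   0.05]
[ 0.0833  0.0559  0.4844  2.2004 -0.1587  0.7324 -1.0072] [ 0.6234  0.1625 -1.6353]
pan side right end 409 c 373.5 -377.0 size 53.5 128.0 yaw deg 56.02 zmed 0.0268
```

View pics/c10.png

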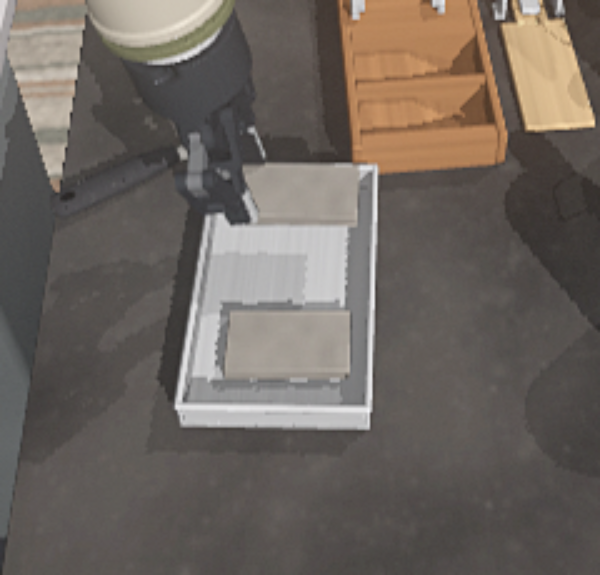

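Call:
drive_tool:
  series:
    - [-0.1,-0.1,1,0,0,0,0.3]
    - [-0.18,0,1,0,0,0,0.3]
    - [-0.18,0,1,0,0,0,0.3]
    - [-0.18,0,1,0,0,0,0.3]
    - [0,0,0,0,0,0,0.3]
    - [0,0,0,0,0,0,0.3]
    - [0,0,0,0,0,0,0.3]
    - [0,0,0,0,0,0,0.3]

```text
time: 51.03
tool_pos: [0.3778, -0.2369, 0.0455]
ee_rot: [[0.977, -0.111, 0.182], [-0.109, -0.994, -0.021], [0.183, 0.0, -0.983]]
contact_force: [0.2, -0.4, -0.3]
finger_gap: 0.0423
```

```bash
sed -i 's/,.065\]/,.032]/' pan.py; python3 pan.py
```

```text
pos [ 0.3778 -0.2369  0.0455] gap 0.04229683247993372 tilt z [ 0.182  -0.0205 -0.9831]
shift cm (tool axes): [-0.35 -0.02  1.3 ]
turn deg (tool axes): [ 0.03 -0.15 -0.05]
held n 25037 x max 0.0902 y [-0.0284  0.0285] top depth at TCP, slopes(deg) 0.0186 [10.47  1.6 ]
[ 0.1025  0.1418  0.4742  2.2334 -0.2481  0.63   -0.9246] [ 0.5485  0.1429 -1.6421]
pan side right end 411 c 373.6 -376.8 size 53.9 126.7 yaw deg 56.67 zmed 0.0268
```

Call:
drive_tool:
  series:
    - [-0.15,0,0.6,0,0,0,0.3]
    - [-0.1,0,0.4,0,0,0,0.3]
    - [-0.05,0,0.2,0,0,0,0.3]
    - [0,0,0.1,0,0,0,0.3]
    - [0,0,0,0,0,0,0.3]
    - [0,0,0,0,0,0,0.3]
    - [0,0,0,0,0,0,0.3]
    - [0,0,0,0,0,0,0.3]

```text
time: 51.8
tool_pos: [0.3762, -0.2363, 0.0316]
ee_rot: [[0.977, -0.111, 0.18], [-0.109, -0.994, -0.019], [0.181, -0.001, -0.983]]
contact_force: [-8.9, 3.9, 19.0]
finger_gap: 0.0424
```

Call:
drive_tool:
  series:
    - [0,0,0,0,0,0,0.6]
    - [0,0,0,0,0,0,0.62]
    - [0,0,0,0,0,0,0.62]
    - [0.2,0,-1,0,0,0,0.62]
    - [0.4,0,-2,0,0,0,0.62]
    - [0.6,0,-3,0,0,0,0.62]
    - [1,-1,-3,0,-5,0,0.8]
    - [2,-3,-2,0,-5,0,1]

```text
time: 52.47
tool_pos: [0.4012, -0.2039, 0.1487]
ee_rot: [[0.993, -0.122, 0.006], [-0.122, -0.993, -0.004], [0.007, 0.003, -1.0]]
contact_force: [2.8, -1.9, -0.1]
finger_gap: 0.0754
```

Call:
drive_tool:
  series:
    - [3,-3,-1,0,0,-7,1]
    - [3,-3,0,0,0,-7,1]
    - [3,-3,0,0,0,-7,1]
    - [3,-2,0,0,0,-7,1]
    - [0,0,0,0,0,-7,1]
    - [0,0,0,0,0,-7,1]
    - [0,0,0,0,0,-7,1]
    - [0,0,0,0,0,-7,1]

```text
time: 53.13
tool_pos: [0.5142, -0.0839, 0.1553]
ee_rot: [[0.642, 0.766, 0.007], [0.766, -0.642, -0.001], [0.004, 0.006, -1.0]]
contact_force: [-0.7, -0.0, -1.0]
finger_gap: 0.0853
```

Call:
drive_tool:
  series:
    - [0,0,0,0,0,-7,1]
    - [0,0,0,0,0,-7,1]
    - [0,0,0,0,0,-7,1]
    - [0,0,0,0,0,-6,1]
    - [0,0,0,0,0,0,1]
    - [0,0,0,0,0,0,1]
    - [0,0,0,0,0,0,1]
    - [0,0,0,0,0,0,1]

```text
time: 53.8
tool_pos: [0.5142, -0.0842, 0.1558]
ee_rot: [[0.234, 0.972, 0.008], [0.972, -0.234, -0.001], [0.001, 0.008, -1.0]]
contact_force: [0.1, -0.2, -0.5]
finger_gap: 0.085
```

Run:
```python
from go import *
go([.634,-.011,.15],Rt(0,90)); p,d=robot.snapshot("side");P=cloud("side",d); cv2.imwrite("pics/s11.png",p)
fit(P,.3,.5,-.42,-.15,.018,.035,"pan side")
K=[(.30,.5,-.4,-.15)]
m=(P[...,0]>.34)&(P[...,0]<.47)&(P[...,1]>-.38)&(P[...,1]<-.19)&(P[...,2]>.0085)&(P[...,2]<.02)
q=P[m]; 
for a,b in((-.37,-.295),(-.28,-.2)):
  w=q[(q[:,1]>a)&(q[:,1]<b)]; print(len(w),np.median(w[:,2]),np.percentile(w,[2,98],axis=0).round(4).tolist())
fit(P,.59,.7,-.2,.2,.055,.075,"x"); 
fit(P,.59,.7,-.2,.2,.026,.05,"tabs side"); fit(P,.59,.7,-.2,.2,.004,.012,"cover side")
p,d=robot.snapshot("scene");P=cloud("scene",d);fit(P,.59,.7,-.2,.2,.026,.05,"tabs scene")
```

```text
pos [ 0.5142 -0.0842  0.1558] gap 0.08501772211056406 tilt z [ 0.0079 -0.0008 -1.    ]
shift cm (tool axes): [9.92 9.94 0.67]
turn deg (tool axes): [  0.46  -0.01 -13.51]
pan side 1490 c 414.5 -265.8 size 149.9 248.6 yaw deg -6.82 zmed 0.0266
1268 0.014219837482572412 [[0.3607, -0.3563, 0.0101], [0.4425, -0.3092, 0.0166]]
1063 0.01397753597256548 [[0.3464, -0.2701, 0.0095], [0.4561, -0.2198, 0.017]]
x 0 c 0.0 0.0 size 0.0 0.0 yaw deg 0.0 zmed nan
tabs side 41 c 633.1 -12.7 size 19.8 57.5 yaw deg -88.99 zmed 0.0311
cover side 1328 c 633.6 -14.2 size 61.3 282.1 yaw deg 0.12 zmed 0.0052
tabs scene 56 c 632.8 -9.2 size 19.0 60.1 yaw deg -89.86 zmed 0.031
  return _methods._mean(a, axis=axis, dtype=dtype,
  ret = ret.dtype.type(ret / rcount)
```

Both coarse stones are flat in the pan. Back to the cover.

Call:
drive_tool:
  series:
    - [2.5,2.5,0,0.4,0,-6.8,1]
    - [2.5,2.5,0,0,0,-6.7,1]
    - [2,2,0,0,0,0,1]
    - [1,3,0,0,0,0,1]
    - [0,0,0,0,0,0,1]
    - [0,0,0,0,0,0,1]
    - [0,0,0,0,0,0,1]
    - [0,0,0,0,0,0,1]

```text
time: 54.57
tool_pos: [0.6212, -0.0146, 0.1564]
ee_rot: [[-0.001, 1.0, 0.001], [1.0, 0.001, -0.0], [-0.0, 0.001, -1.0]]
contact_force: [-0.5, -0.8, 0.7]
finger_gap: 0.0856
```

Run:
```python
from go import *
go([.6335,-.0105,.0395],Rt(0,90)); c=cam("wrist");p,d=robot.snapshot("wrist");P=cloud("wrist",d,c); fit(P,.59,.7,-.05,.03,.026,.045,"tabs w");fit(P,.59,.7,-.2,.2,.003,.012,"cover w")
```

```text
pos [ 0.6212 -0.0146  0.1564] gap 0.08555473462686718 tilt z [ 0.0009 -0.0001 -1.    ]
shift cm (tool axes): [ 0.41  1.22 11.69]
turn deg (tool axes): [0.05 0.01 0.04]
tabs w 512 c 634.8 -8.7 size 20.1 56.6 yaw deg 89.93 zmed 0.0334
cover w 30633 c 635.2 -11.1 size 65.5 281.8 yaw deg -1.18 zmed 0.0058
```

Call:
drive_tool:
  series:
    - [0.46,1.25,2,0,0,0,1]
    - [0,0,2.5,0,0,0,1]
    - [0,0,2.5,0,0,0,1]
    - [0,0,2,0,0,0,1]
    - [0,0,1.5,0,0,0,1]
    - [0,0,0.8,0,0,0,1]
    - [0,0,0.3,0,0,0,1]
    - [0,0,0,0,0,0,1]

```text
time: 55.28
tool_pos: [0.6343, -0.0093, 0.0404]
ee_rot: [[-0.002, 1.0, 0.001], [1.0, 0.002, 0.0], [0.0, 0.001, -1.0]]
contact_force: [-0.6, -0.0, 1.2]
finger_gap: 0.085
```

```bash
python3 -c "
from go import *
go([.6337,-.01,.0395],Rt(0,90)); print(robot.state()['contact_force'])"
```

```text
pos [ 0.6343 -0.0093  0.0404] gap 0.08502268770944568 tilt z [ 0.001   0.0003 -1.    ]
shift cm (tool axes): [-0.07 -0.06  0.09]
turn deg (tool axes): [ 0.06 -0.02  0.1 ]
[-0.5771 -0.0218  1.16  ]
```

Call:
drive_tool:
  series:
    - [-0.07,-0.06,0.05,0,0,0.1,0.7]
    - [0,0,0,0,0,0,0.5]
    - [0,0,0,0,0,0,0.4]
    - [0,0,0,0,0,0,0.3]
    - [0,0,0,0,0,0,0.3]
    - [0,0,0,0,0,0,0.3]
    - [0,0,0,0,0,0,0.3]
    - [0,0,0,0,0,0,0.3]

```text
time: 55.95
tool_pos: [0.6351, -0.0096, 0.0425]
ee_rot: [[-0.001, 1.0, 0.004], [1.0, 0.001, 0.001], [0.001, 0.004, -1.0]]
contact_force: [-5.4, 0.1, 14.4]
finger_gap: 0.0351
```

Call:
drive_tool:
  series:
    - [0,0,-0.5,0,0,0,0.3]
    - [0,0,-1.5,0,0,0,0.3]
    - [0,0,-2.5,0,0,0,0.3]
    - [0,0,-2.5,0,0,0,0.3]
    - [0,0,-2,0,0,0,0.3]
    - [0,0,0,0,0,0,0.3]
    - [0,0,0,0,0,0,0.3]
    - [0,0,0,0,0,0,0.3]

```text
time: 56.62
tool_pos: [0.6332, -0.0095, 0.1288]
ee_rot: [[-0.001, 1.0, -0.0], [1.0, 0.001, 0.0], [0.0, -0.0, -1.0]]
contact_force: [1.2, 0.5, -2.3]
finger_gap: 0.0348
```

Run:
```python
from go import *
go([.5088,-.0289,.13],Rt(0,90)); c=cam("wrist");p,d=robot.snapshot("wrist");P=cloud("wrist",d,c)
z=robot.state()["tool_pos"][2]; fit(P,.55,.72,-.25,.25,z-.045,z-.03,"cover w"); 
p,d=robot.snapshot("side");P=cloud("side",d);fit(P,.55,.72,-.25,.25,z-.045,z-.03,"cover side"); fit(P,.42,.6,-.22,.16,.031,.038,"case")
```

```text
pos [ 0.6332 -0.0095  0.1288] gap 0.034824335036867354 tilt z [-0.0002  0.0005 -1.    ]
shift cm (tool axes): [ -1.93 -12.44  -0.12]
turn deg (tool axes): [-0.01 -0.03  0.05]
cover w 54207 c 633.8 9.8 size 60.5 194.2 yaw deg -0.03 zmed 0.0918
cover side 1842 c 657.5 -24.4 size 117.6 309.8 yaw deg 1.51 zmed 0.09
case 2524 c 518.1 -31.5 size 124.1 309.8 yaw deg 0.35 zmed 0.0335
```

Call:
drive_tool:
  series:
    - [-0.5,-3,0,0,0,0,0.3]
    - [-0.5,-3,0,0,0,0,0.3]
    - [-0.5,-3,0,0,0,0,0.3]
    - [-0.4,-2.5,0,0,0,0,0.3]
    - [0,-1,0,0,0,0,0.3]
    - [0,0,1.5,0,0,0,0.3]
    - [0,0,0.7,0,0,0,0.3]
    - [0,0,0,0,0,0,0.3]

```text
time: 57.38
tool_pos: [0.5072, -0.0286, 0.1053]
ee_rot: [[-0.001, 1.0, -0.003], [1.0, 0.001, 0.0], [0.0, -0.003, -1.0]]
contact_force: [-1.2, -0.7, -1.9]
finger_gap: 0.0348
```

Call:
drive_tool:
  series:
    - [0,0,0,0,0,0,0.3]
    - [0,0,0,0,0,0,0.3]
    - [0,0,0,0,0,0,0.3]
    - [0,0,0,0,0,0,0.3]
    - [0,0,0,0,0,0,0.3]
    - [0,0,0,0,0,0,0.3]
    - [0,0,0,0,0,0,0.3]
    - [0,0,0,0,0,0,0.3]

```text
time: 58.05
tool_pos: [0.5089, -0.0287, 0.1077]
ee_rot: [[-0.001, 1.0, 0.001], [1.0, 0.001, 0.0], [0.0, 0.001, -1.0]]
contact_force: [-0.1, -1.0, -1.4]
finger_gap: 0.0348
```

Run:
```python
from go import *
go([.5083,-.0286,.078],Rt(0,90)); c=cam("wrist");p,d=robot.snapshot("wrist");P=cloud("wrist",d,c); cv2.imwrite("pics/w12.png",p)
fit(P,.42,.6,-.25,.25,.062,.075,"cover w"); fit(P,.42,.6,-.05,.2,.03,.0375,"case w")
```

```text
pos [ 0.5089 -0.0287  0.1077] gap 0.03482940129206403 tilt z [ 0.0014  0.0004 -1.    ]
shift cm (tool axes): [ 0.01 -0.07  2.97]
turn deg (tool axes): [ 0.08 -0.02  0.04]
cover w 53546 c 509.6 -9.4 size 60.3 194.2 yaw deg 0.0 zmed 0.0708
case w 18762 c 520.0 23.4 size 124.7 147.2 yaw deg 0.22 zmed 0.0347
```

The cover is within 0.5 mm of the case in x. Lowering.

Call:
drive_tool:
  series:
    - [0,0.05,0.8,0,0,0,0.3]
    - [0,0,0.7,0,0,0,0.3]
    - [0,0,0.5,0,0,0,0.3]
    - [0,0,0.4,0,0,0,0.3]
    - [0,0,0.3,0,0,0,0.3]
    - [0,0,0.2,0,0,0,0.3]
    - [0,0,0.1,0,0,0,0.3]
    - [0,0,0,0,0,0,0.3]

```text
time: 58.77
tool_pos: [0.5094, -0.0287, 0.0778]
ee_rot: [[-0.001, 1.0, 0.001], [1.0, 0.001, 0.0], [0.0, 0.001, -1.0]]
contact_force: [-0.5, 0.1, -1.6]
finger_gap: 0.0347
```

Run:
```python
from go import *
go([.5088,-.0286,.078],Rt(0,90)); print(robot.state()["contact_force"]); c=cam("wrist");p,d=robot.snapshot("wrist");P=cloud("wrist",d,c)
q=P[100:220,270:370]; print(np.median(q[...,2]))
fit(P,.42,.6,-.25,.25,.0385,.046,"cover w")
```

```text
pos [ 0.5094 -0.0287  0.0778] gap 0.03469143761307624 tilt z [ 0.0013  0.0005 -1.    ]
shift cm (tool axes): [ 0.01 -0.06 -0.02]
turn deg (tool axes): [ 0.07 -0.03  0.04]
[-0.5124  0.0815 -1.569 ]
0.04090271527683594
cover w 53775 c 509.4 -8.0 size 80.5 195.7 yaw deg 5.87 zmed 0.0409
```

Call:
drive_tool:
  series:
    - [0,0,0.1,0,0,0,0.3]
    - [0,0,0,0,0,0,0.3]
    - [0,0,0,0,0,0,0.5]
    - [0,0,0,0,0,0,0.8]
    - [0,0,0,0,0,0,1]
    - [0,0,0,0,0,0,1]
    - [0,0,-2,0,0,0,1]
    - [0,0,-3,0,0,0,1]

```text
time: 59.48
tool_pos: [0.5072, -0.0286, 0.1245]
ee_rot: [[-0.001, 1.0, -0.005], [1.0, 0.001, 0.0], [0.0, -0.005, -1.0]]
contact_force: [0.4, -0.6, 0.7]
finger_gap: 0.0855
```

Call:
drive_tool:
  series:
    - [0,0,-3,0,0,0,1]
    - [0,0,-3,0,0,0,1]
    - [0,0,0,0,0,0,1]
    - [0,0,0,0,0,0,1]
    - [0,0,0,0,0,0,1]
    - [0,0,0,0,0,0,1]
    - [0,0,0,0,0,0,1]
    - [0,0,0,0,0,0,1]

```text
time: 60.15
tool_pos: [0.5087, -0.0287, 0.1856]
ee_rot: [[-0.001, 1.0, -0.001], [1.0, 0.001, 0.0], [0.0, -0.001, -1.0]]
contact_force: [-0.4, -0.2, 0.2]
finger_gap: 0.0854
```

Run:
```python
from fit import *
c=cam("wrist");p,d=robot.snapshot("wrist");P=cloud("wrist",d,c); print(robot.state()["tool_pos"])
fit(P,.42,.62,-.06,.0,.062,.075,"tabs w"); fit(P,.42,.62,-.22,.16,.0385,.0425,"cover w")
q,d=robot.snapshot("side");P=cloud("side",d); fit(P,.42,.62,-.22,.16,.06,.08,"tabs side"); fit(P,.42,.62,-.22,.16,.0385,.045,"cover side")
Pb=cloud("side",np.load("pics/side0.npy"))
cv2.imwrite("pics/fin.png",np.hstack([cv2.resize(p[60:400,160:480],(400,425)),cv2.resize(q[140:460,200:500],(400,425))]))
for n in ("mug","salt"):
    for r in robot.place_of("side",n)[:1]: print(n,r["confidence"],ray("side",r["uv"],0))
import numpy as np
# mug/salt change in depth
D0=np.load("pics/side0.npy"); 
for n,(x0,x1,y0,y1) in {"mug":(.6,.76,-.5,-.34),"salt":(.66,.75,.2,.31)}.items():
    a=[np.median(Q[(Q[...,0]>x0)&(Q[...,0]<x1)&(Q[...,1]>y0)&(Q[...,1]<y1)&(Q[...,2]>.02)&(Q[...,2]<.12)],0) for Q in(Pb,P)]; print(n,a)
```

```text
[ 0.5088 -0.0287  0.1858]
tabs w 515 c 510.3 -27.8 size 20.0 57.5 yaw deg 89.92 zmed 0.0684
cover w 31285 c 510.3 -28.6 size 80.0 284.4 yaw deg -0.07 zmed 0.0408
tabs side 43 c 508.3 -31.9 size 21.3 56.6 yaw deg 89.15 zmed 0.0663
cover side 1911 c 507.2 -33.4 size 79.6 286.4 yaw deg 3.98 zmed 0.04
mug 0.68 [ 0.6733 -0.3679 -0.    ]
salt 0.84 [0.7056 0.2603 0.    ]
mug [array([ 0.6832, -0.3854,  0.0666]), array([ 0.6826, -0.3853,  0.0669])]
salt [array([0.6991, 0.2422, 0.0532]), array([0.699 , 0.2422, 0.054 ])]
```

View pics/fin.png

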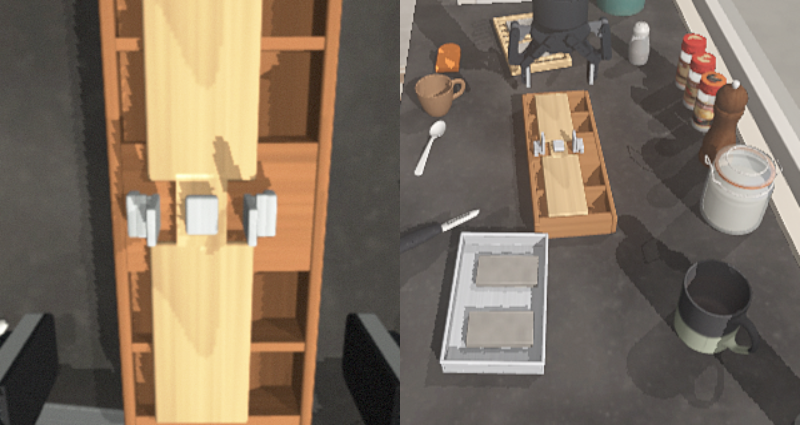

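The cover is back as it was: tabs 57.5 mm apart and top at 0.0408, the same as at the start. I'll do one last rack check, then hand in.

Run:
```python
from fit import *
p,d=robot.snapshot("scene");P=cloud("scene",d); fit(P,.36,.6,.2,.46,.0085,.03,"rack"); fit(P,.36,.6,.2,.46,.0205,.03,"tops")
print(robot.state()["time"]); print(robot.finish_job())
```

```text
rack 4465 c 486.9 334.5 size 130.5 196.0 yaw deg 9.56 zmed 0.0173
tops 1632 c 484.2 335.0 size 122.6 191.7 yaw deg 10.05 zmed 0.0231
60.4
the job is handed in; nothing more can be done
None
```

The job is done and handed in at about 60 s of the 210 s allowed. I unclipped the cover and set it flat on the worktop. All four stones came out of the case: the two fine ones are on the drying rack, and the two coarse ones are in the soaking pan, which had been knocked aside. The cover is clipped back on the empty case.

**Last checks**
- **Cover:** its top is 40.8 mm above the worktop and the tabs are sprung out to 57.5 mm, both as at the start.
- **Fine stones:** they lie side by side and flat on the rack, tops at about 23 mm (24 mm expected).
- **Coarse stones:** they lie flat in the pan, tops at about 14 mm (15 mm expected).
- **Mug and salt shaker:** neither has moved by more than a millimetre.

**What went less smoothly**
- I tipped all four stones at once, which left little room for the fingers between neighbours. I tried to press three of them flush again, and each time they tipped back when released.
- The first of those presses reached 97 N at the wrist, below the 120 N limit. It also pushed the coarse stones a few millimetres down their ramps.
- I then took the stones out with shallow grips at their near ends. I noticed no slip of the grip.

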